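# Set up the vacuum vessel with the mortar cubes

### The arm

A 6-joint arm with a two-finger parallel gripper is mounted at the origin on the work surface; the furniture and walls round the work are solid. World frame = base frame: x ahead of the robot, y to its left, z up, the work surface at z = 0. Lengths are in m, angles in degrees, forces in N, time in s.
With the tool pointing down it reaches from about 0.4 to 0.825 m from the base axis. Payload 7 kg.
Tool frame: the origin (TCP) lies on the centre line of the jaws, within the pads' length; the fingertips stand 19 mm ahead of it and the grasp point (between the pads) is the TCP; z points along the fingers, y is the line along which they close (so a half turn about z gives the same grasp; the last joint's range is limited). The gripper opens to 88 mm and grips with 3 to 60 N. Pads are 19 mm wide; open, the fingers measure 130 mm over their backs; the gripper's body (78 mm by 193 mm) begins 47 mm behind the grasp point.
Start: joints at [-58.952, 20.546, 0.682, 0, -70.136, -16.507], TCP at [0.169, -0.653, 0.225] pointing down, gripper open.
Joint ranges: [-176.03, 176.03], [-82.01, 121.73], [-58.28, 71.71], [-173.87, 95.51], [-174.79, -0.11], [-173.66, 173.66]. Speed limits (degrees/s): [136.94, 136.94, 172.46, 180, 180, 180].

### API

Orientations are given as [roll, pitch, yaw] about the fixed x, y, z axes, in that order (R = Rz(yaw) Ry(pitch) Rx(roll)).
In Python, from plant import * gives the robot as it stands. The module is installed in compiled form; this text tells all that it offers.
- The arm moves only by the tool play_rows, never from a script. Its argument "deltas" is a list of rows, each a list of 6 numbers: the shift along the world's x, y, z scaled (see below), then the turn, a rotation vector about the world's x, y, z scaled (see below). A call has 1 to 10 rows; each row shifts and turns the commanded pose from where the row before left it; what a row does not reach is not made up. The controller multiplies each number of a shift by 800 mm and each number of a turn by 180 degrees. A row lasts 1/10 s, in which the tool goes at most 50 mm and 8.59 degrees, less where a joint would pass 70% of its speed; a pose out of reach is approached as far as the arm can. A call with a number of a shift or a turn outside -1 to 1 is refused whole. A call with a gripper value outside its range is refused whole. "gripper" is the gripper command: -1 is shut, 1 is fully open, values between are in proportion, set as the call begins (left out, the last holds). The fingers move at their own pace and stop on an object; the grip force is fixed at half the most. Time passes only in rows, so rows that do not move let the fingers close. It gives the time, the measured TCP pose, the force, the opening and the grip force at its end, in the units of the state.
- get_obs(): the state, without advancing time (a new reading comes with each control period).
- snapshot(name): name is "scene" or "top"; returns (picture, depth): 400x640x3 uint8, blue, green, red; 400x640 float32, m along the optical axis (not along the pixel's ray), 0 where there is no reading.
- camera_model(name): a dict with "fx", "fy", "cx", "cy" (pixels), "world_to_cam" (4x4, takes a point from world to camera coordinates). Camera axes: x right, y down, z forward; pixel columns grow to the right and rows downward; lengths in m; the calibration is good to about 2 mm. A picture is of the moment at which its call begins. camera_model takes no time and is no camera call.
- close_job(): hands the job in; it is judged then, once.
The state is a dict: "clock": time; "joint_pos": joint angles; "qvel": joint speeds; "tau": joint torques, N m; "tool_pos": TCP position; "orientation": TCP orientation; "force": force on the tool from outside, world axes, zero at the start; "moment": the same for the moment, N m; "opening": finger opening in m; "gripper_force": force on a finger pad.
Only numpy, scipy, OpenCV 4.12 (cv2) and the standard library are available. Lean on these libraries where they do the work, as an engineer would, in place of code of your own. Each camera call takes 0.05 s, during which the arm holds its last target. There are 200 camera calls.

### The job

Get the mortar cubes ready for vacuum soaking. The empty steel vessel is too heavy to carry: walk it over on its bottom rim, tilted well up, swung forward and let down step by step, never lifted clear of the bench and never tipped over, until it stands flat and wholly on the round rubber mat. Then stand every loose mortar cube that lies on the bench inside it, side by side on its floor, put the lid on and press it down until it sits level on the metal rim all round.

Things in the scene. Friction and masses are not known exactly. Their poses are not given: they have to be found in the camera images.
- vessel_centre (a point): The vessel: an open round steel pot, about 2.4 kg, 76 mm high; this point is on its axis (z) half-way up, 38 mm above its underside. Outside radius 62 mm, wall 7 mm thick, inside radius 55 mm, floor 14 mm above its underside. Its foot is a black rubber ring of radius 63 mm and high friction. The wall can be pinched from above anywhere, one finger inside and one outside; tilting it takes about 12 N of lift.
- vessel_rim (a point): Centre of the vessel's metal rim, 38 mm above the point before. In the rim lies a black rubber sealing ring (four arcs, middle radius 58.5 mm, 4 mm wide) that stands 3 mm proud. Pushed down by the lid, each quarter sinks stiffly into its groove (about 3.5 N a quarter, 14 N in all) until the lid meets the metal, and stays there.
- mat: Round black rubber mat fixed to the bench, radius 86 mm (flat top radius 83 mm), 3 mm thick; origin at the centre of its underside.
- lid_knob (a point): The lid: a round aluminium plate 126 mm across, 7 mm thick, 0.3 kg, with a black knob 28 mm across at the centre of its top: a stem, then the grip from 12 to 42 mm above the plate. This point is the middle of the grip, on the lid's axis (z, up), 27 mm above the plate's top. A brass hose nipple, 14 mm thick and 19 mm high, stands on the plate 42 mm from the axis along the lid's +x.
- lid_face (a point): Centre of the flat underside of the lid's plate, the face that meets the vessel's rim; 34 mm below the point before. A shallow register of radius 51.5 mm, 6 mm deep, stands below this face and fits loosely inside the vessel's wall; at the start the lid lies on it on the bench.
- cube_01_c (a point): A loose mortar test cube, 28 mm wide and 28 mm high, 45 g; this point is its centre and x, y are square to its sides. Three or four such cubes stand on the bench at the start; absent ones read None. (The cubes in the red-edged case are not part of the job.)
- cube_02_c (a point): Another loose mortar cube, the same.
- cube_03_c (a point): Another loose mortar cube, the same.
- cube_04_c (a point): Another loose mortar cube, the same.
- hotplate_corner (a point): Bystander, fixed: the top corner, farthest from the robot, of the hotplate's square plate (110 mm high), left of the vessel's way. From this corner one edge of the plate runs 172 mm to the right and back towards the robot, 30 degrees off the y axis; the other runs at a right angle to it, back and to the left. Leave alone.
- ledge_edge (a point): Bystander, fixed: a point on the straight front edge of the raised shelf (95 mm high) behind the work. The edge slants: 100 mm further to the left (+y) it is 27 mm further from the robot (+x). Leave alone.
- balance_edge (a point): Bystander, fixed: the middle of the near right-hand top edge of the clear cover on the balance (130 mm high) beyond the cubes. The edge slants: 100 mm further from the robot (+x) it is 20 mm further to the right (-y); the balance lies to the left (+y) of it. Leave alone.
Not all that is in view belongs to the job. Leave any purple look-alike of the part that bears cube_01_c alone.

How it is judged:
By the outcome, as a careful person would: the job done as asked, in the order asked, and still so for the second after the job is handed in, with the robot touching nothing.
Of cube_01, cube_02, cube_03, cube_04 only 3 to 4 are there at a start; the rules pass over those that are not, and their reading is None.
At some moment in a run one of cube_01, cube_02, cube_03, cube_04 may be knocked a few centimetres aside while the robot is not near it.
Once in a run the grip may slacken for a moment while it holds something.
It also fails if it takes over 200 s, if anything falls off the work surface, if the arm or the gripper's body presses on something with over 40 N, if the wrist force passes 120 N, or if a joint passes its speed limit or range.

## Working session

There is one attempt and no reset: what is moved stays moved. The work goes in short steps, Python scripts to look and compute and a tool call to move; the robot and the scene stay as the last step left them, time stands still between calls to the robot, and variables do not carry over. Pictures are saved under pics/ and viewed, at most 14 in all, crops included, and the job is handed in when it is done.

Besides the shell and the picture viewer there is one more tool, called after ">>>" as a command line: name --pt "numbers of a row" for each row, then --argument value for the rest. play_rows: Moves the arm, as the interface text tells. Its arguments: {"type":"object","properties":{"deltas":{"type":"array","items":{"type":"array","items":{"type":"number","minimum":-1,"maximum":1}}},"gripper":{"type":"number"}},"required":["deltas"]}

```bash
mkdir -p pics; ls; python3 - <<'E'
from plant import *
import cv2, numpy as np
print(get_obs())
for n in("scene","top"):
    p,d=snapshot(n); cv2.imwrite(f"pics/{n}0.png",p); np.savez(f"{n}0.npz",p=p,d=d)
    print(n,camera_model(n))
E
```

```text
pics
{'clock': 0.0, 'joint_pos': array([-5.89510596e+01,  2.05899772e+01,  6.33392141e-01, -1.98563401e-02,
       -7.01347092e+01, -1.65058730e+01]), 'qvel': array([-0.0970269 , -0.03893778, -0.08181987, -0.07025611, -0.02310692,
       -0.06789444]), 'tau': array([-1.81423053e-03, -5.82722962e+01,  2.93051845e+01,  6.99702144e+00,
        6.79300865e-03, -1.65119905e-04]), 'tool_pos': array([ 0.16933594, -0.65290897,  0.22393707]), 'orientation': array([ 1.79907164e+02, -8.04339881e-03, -1.65463688e+02]), 'force': array([ 0.67717117, -0.2789339 ,  0.21716546]), 'moment': array([-0.01568606,  0.04483528,  0.06325222]), 'gripper_force': 0.0, 'opening': 0.08764536926577843}
scene {'fx': 365.0078151393491, 'fy': 365.0078151393491, 'cx': 319.57382022464, 'cy': 203.3616471273022, 'world_to_cam': array([[-0.7714104 , -0.63631784,  0.00506061,  0.43105542],
       [-0.33500633,  0.3993423 , -0.85340288,  0.20957772],
       [ 0.54101456, -0.66001919, -0.52122731,  0.93063587],
       [ 0.        ,  0.        ,  0.        ,  1.        ]])}
top {'fx': 504.8942038518586, 'fy': 504.8942038518586, 'cx': 314.96558581545366, 'cy': 207.3638926069905, 'world_to_cam': array([[-0.09571831, -0.99540262,  0.00340983,  0.15413923],
       [-0.96846314,  0.09233506, -0.23141603,  0.51336191],
       [ 0.23003728, -0.02545305, -0.97284891,  1.65523283],
       [ 0.        ,  0.        ,  0.        ,  1.        ]])}
```

View pics/scene0.png

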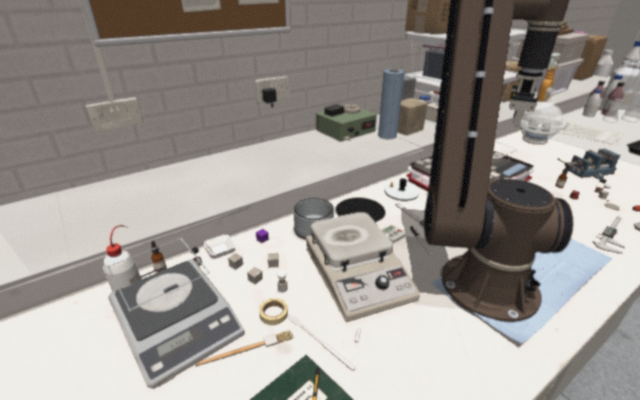

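View pics/top0.png

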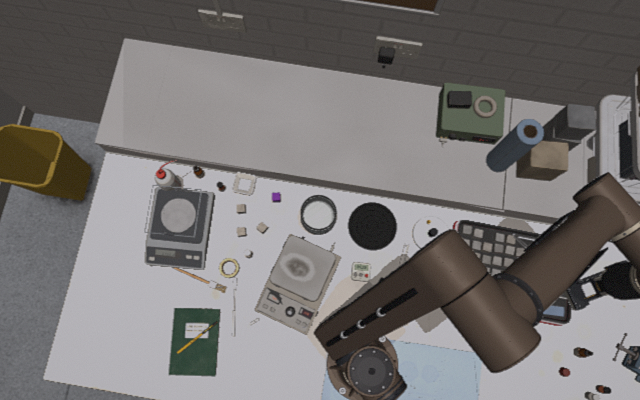

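The top view shows the vessel at (318,214), the mat at (372,226) and the lid with its dark knob at (430,232), partly near the arm. Grey cubes are at (241,208), (241,231) and (262,227). Things I could mistake for a cube are the purple one (277,197), the small dark weight (249,254), the white tray (244,183) and the cubes in the red-edged case (490,245). I'll check this with close crops.

```bash
cat > h.py <<'E'
from plant import *
import cv2, numpy as np
def load(n,tag):
    z=np.load(f"{n}{tag}.npz"); return z['p'],z['d']
def shoot(n,tag):
    p,d=snapshot(n); np.savez(f"{n}{tag}.npz",p=p,d=d); return p,d
def cloud(n,d):
    m=camera_model(n); v,u=np.mgrid[0:400,0:640]
    P=np.stack([(u-m['cx'])/m['fx']*d,(v-m['cy'])/m['fy']*d,d],-1)
    T=np.linalg.inv(m['world_to_cam']); W=P@T[:3,:3].T+T[:3,3]; W[d==0]=np.nan; return W
def proj(n,X):
    m=camera_model(n); c=m['world_to_cam']@np.append(X,1); return m['fx']*c[0]/c[2]+m['cx'],m['fy']*c[1]/c[2]+m['cy']
def atz(n,u,v,z):
    m=camera_model(n); T=np.linalg.inv(m['world_to_cam']); r=T[:3,:3]@np.array([(u-m['cx'])/m['fx'],(v-m['cy'])/m['fy'],1]); o=T[:3,3]
    return o+r*(z-o[2])/r[2]
E
python3 - <<'E'
from h import *
p,d=load('top','0'); W=cloud('top',d)
c=p[160:280,200:460]; cv2.imwrite('pics/c1.png',cv2.resize(c,(780,360),interpolation=cv2.INTER_CUBIC))
for n,u,v in [('vesselfloor',318,214),('rimL',302,214),('rimR',334,214),('mat',372,226),('lid',424,240),('knob',431,232),('c',241,208),('c',241,231),('c',262,227),('purple',277,197),('dark',249,254),('bench',340,190)]:
    print(n,W[v,u].round(4))
# height map of cubes
m=(W[...,2]>.02)&(W[...,2]<.035); 
k,l,s,cc=cv2.connectedComponentsWithStats(m.astype(np.uint8))
for i in range(1,k):
    if s[i,4]>15: q=W[l==i]; print(s[i],cc[i].round(1),np.nanmedian(q,0).round(4))
E
```

```text
vesselfloor [0.5139 0.0948 0.0051]
rimL [0.5183 0.1505 0.0093]
rimR [0.4927 0.0437 0.0779]
mat [ 0.4554 -0.0895 -0.005 ]
lid [ 0.3863 -0.2593  0.0129]
knob [ 0.4043 -0.2761  0.0578]
c [0.5556 0.3588 0.0268]
c [0.4759 0.3645 0.0212]
c [0.4817 0.2911 0.0275]
purple [0.5837 0.2318 0.0243]
dark [0.3897 0.3392 0.049 ]
bench [0.5918 0.0092 0.0101]
[ 0 27 37  8 81] [18.5 30.2] [1.3228 1.1514 0.0281]
[46 33 36  9 76] [62.8 36.9] [1.2771 0.985  0.0289]
[83 39 39  9 77] [102.6  43.1] [1.2365 0.8332 0.0271]
[109 149  11   3  17] [113.6 150.2] [0.8083 0.7946 0.0289]
[121 151  19   5  25] [130.2 153.2] [0.793  0.7356 0.0266]
[141 155  28   6  40] [155.  157.2] [0.769  0.6486 0.0276]
[178 161  17   4  21] [186.1 162.2] [0.7395 0.5405 0.0265]
[199 164  16   4  26] [206.7 165.5] [0.721  0.4699 0.0273]
[232 169  14   7  26] [239.2 171.4] [0.689  0.3571 0.0262]
[278 177  15   4  16] [284.9 178.4] [0.6471 0.2001 0.0267]
[317 183  18   5  23] [326.1 185. ] [0.6094 0.054  0.0293]
[336 186  18   5  25] [344.1 187.8] [ 0.5935 -0.0006  0.0293]
[355 189  16   4  19] [363.1 190.8] [ 0.5763 -0.0685  0.0308]
[2
[... 510 characters left out ...]
 218. ] [ 0.4258 -0.6259  0.0279]
[452 221   6   8  19] [453.8 224.7] [ 0.4265 -0.3649  0.028 ]
[256 222  12  12  66] [261.3 227.2] [0.4816 0.2935 0.028 ]
[207 224   3  15  21] [208.2 231. ] [0.4861 0.475  0.0281]
[236 227  10   9  70] [240.5 231.1] [0.475  0.3648 0.028 ]
[144 254  61  16 358] [173.9 263.3] [0.3847 0.5974 0.0302]
[539 321  17   5  25] [547.7 323.3] [ 0.0712 -0.6212  0.0293]
[294 328  12   7  20] [299.8 331. ] [0.1246 0.1903 0.0312]
[575 347   5  10  24] [576.9 351.4] [-0.0249 -0.6968  0.0278]
[625 364  15  10  46] [632.7 368.7] [-0.098  -0.8672  0.0269]
[561 368   9   9  51] [565.3 372. ] [-0.0851 -0.6479  0.0254]
[586 392   7   8  30] [589.1 395.6] [-0.163  -0.7081  0.0241]
```

View pics/c1.png

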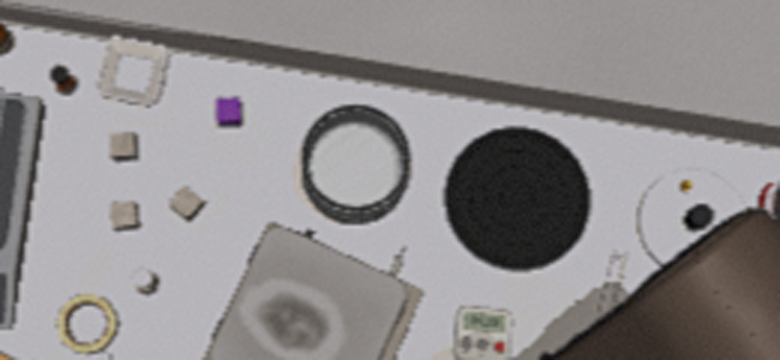

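The crop shows grey cubes at full-image pixels (241,208), (241,231) and (262,227). The purple decoy is at (276,197), the vessel ring at (318,214) and the mat disc at (372,226). The lid is at (430,232), with its knob at (433,232) and the brass nipple at (428,221). I'll measure each one by fitting the known outlines.

```bash
cat >> h.py <<'E'
from scipy.optimize import minimize
def ring(x,y,z,R): 
    a=np.linspace(0,2*np.pi,90); return np.stack([x+R*np.cos(a),y+R*np.sin(a),z+0*a],1)
def hullmask(n,pts,S=4):
    m=camera_model(n); c=np.c_[pts,np.ones(len(pts))]@m['world_to_cam'].T
    uv=np.stack([m['fx']*c[:,0]/c[:,2]+m['cx'],m['fy']*c[:,1]/c[:,2]+m['cy']],1).astype(np.float32)
    h=cv2.convexHull(uv)[:,0]; M=np.zeros((400*S,640*S),np.uint8)
    cv2.fillConvexPoly(M,np.round(((h+.5)*S-.5)*16).astype(np.int32),255,shift=4)
    return cv2.resize(M,(640,400),interpolation=cv2.INTER_AREA)/255.
def fit(n,mask,rings,x0,roi):
    """rings: list of (z,R); mask: soft 0..1 image"""
    u0,v0,u1,v1=roi
    def f(q):
        H=hullmask(n,np.vstack([ring(q[0],q[1],z,R) for z,R in rings]))
        return np.abs(H-mask)[v0:v1,u0:u1].sum()
    r=minimize(f,x0,method='Nelder-Mead',options=dict(initial_simplex=[x0,[x0[0]+.01,x0[1]],[x0[0],x0[1]+.01]],xatol=2e-4,fatol=.05)); return r.x,r.fun
def fill(b):
    cs,_=cv2.findContours(b.astype(np.uint8),cv2.RETR_EXTERNAL,cv2.CHAIN_APPROX_NONE); o=np.zeros(b.shape,np.uint8)
    c=max(cs,key=cv2.contourArea); cv2.drawContours(o,[c],-1,1,-1); return o.astype(float)
def sub(g,roi,t):
    u0,v0,u1,v1=roi; b=np.zeros(g.shape,bool); b[v0:v1,u0:u1]=g[v0:v1,u0:u1]<t; return fill(b)
E
python3 - <<'E'
from h import *
p,d=load('top','0'); g=p.max(2)
print(g[214,296:342]); print(g[226,344:400])
roi=(296,190,342,240); M=sub(g,roi,165); print(M.sum(), fit('top',M,[(.076,.062),(0,.063)],[.515,.095],roi))
roi=(343,195,402,256); M=sub(g,roi,120); print(M.sum(), fit('top',M,[(0,.086),(.003,.083)],[.455,-.09],roi))
p2,d2=load('scene','0'); g2=p2.max(2)
for n,X in [('v',[.515,.095,.04]),('m',[.455,-.09,.003])]: print(proj('scene',X))
W=cloud('top',d)
# ledge top edge & hotplate
m=(W[...,2]>.09)&(W[...,2]<.1)
for u in (240,300,350,400):
    v=np.where(m[140:200,u])[0]; print('ledge',u,v+140, W[v.max()+140,u].round(3))
for u,v in [(291,234),(290,236),(341,247),(338,249)]: print('hp',atz('top',u,v,.11).round(4),W[v,u].round(3))
c=p[225:320,250:350]; cv2.imwrite('pics/c2.png',cv2.resize(np.hstack([c,p[185:280,400:460]]),None,fx=5,fy=5,interpolation=cv2.INTER_CUBIC))
E
```

```text
[186 183 184 180 129  61  69 132 174 182 183 180 180 182 182 180 179 179
 183 182 182 183 184 185 181 182 183 184 183 181 182 185 184 179 181 167
 148 114  71  49 107 168 186 188 187 187]
[184 187 189 154  84  35  29  35  26  32  29  32  26  26  36  35  37  26
  26  35  29  33  27  30  36  36  32  34  35  31  36  33  28  27  29  36
  34  35  32  34  33  36  33  34  32  35  36  33  35  33  30  33  89 160
 190 187]
1241.0 (array([0.5044875 , 0.09594263]), np.float64(41.96862745098039))
1837.0 (array([ 0.45610156, -0.08892446]), np.float64(53.858823529411765))
(np.float64(310.9914090698194), np.float64(216.6074358746064))
(np.float64(360.17924640552263), np.float64(208.8749869955742))
ledge 240 [140 142 143 145 146 147 149 150 151 152 153 154 157 158 159 161 162 164
 165 166] [0.686 0.345 0.093]
ledge 300 [140 141 142 143 145 146 147 148 149 150 151 152 153 154 155 156 158 160
 161 162 163 164 166 167 168 169 170 171 172 173 174 175] [0.635 0.145 0.093]
ledge 350 [140 141 142 143 145 146 147 148 149 150 154 155 157 159 160 161 162 163
 166 167 168 169 171 172 173 174 175 176 177 178 179 180 181 183 184] [ 0.586 -0.019  0.096]
ledge 400 [141 142 143 144 145 146 147 148 149 150 151 153 154 155 156 157 158 159
 160 161 162 163 164 165 166 167 169 170 171 172 173 174 175 176 177 178
 179 180 181 182 183 185 186 187 188 189 190 191 192] [ 0.543 -0.183  0.097]
hp [0.4326 0.192  0.11  ] [0.441 0.193 0.067]
hp [0.4263 0.1958 0.11  ] [0.428 0.196 0.103]
hp [0.3747 0.0346 0.11  ] [0.391 0.027 0.003]
hp [0.3691 0.0449 0.11  ] [ 0.386  0.038 -0.006]
```

View pics/c2.png

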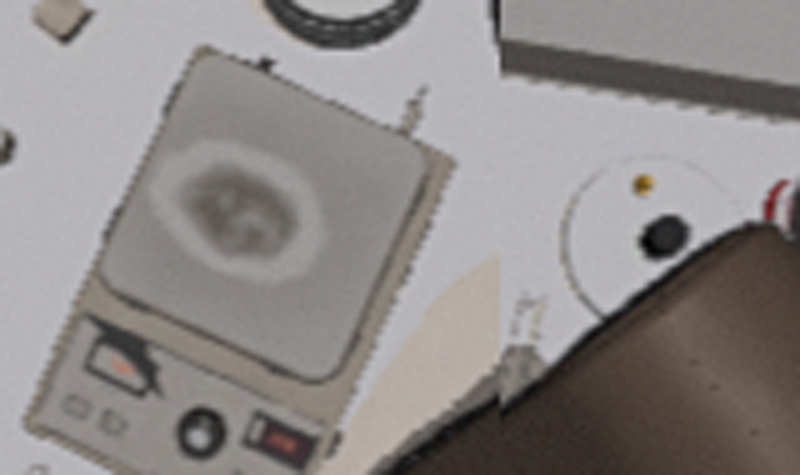

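The crop shows the hotplate corner at full pixel (291,234), the lid's nipple at about (428,222) and its knob at about (433,232). I'll cross-check the vessel in the scene camera and work out where the cubes sit.

```bash
python3 - <<'E'
from h import *
p,d=load('top','0'); g=p.max(2)
H=hullmask('top',np.vstack([ring(.5045,.0959,.076,.062),ring(.5045,.0959,0,.063)])); print('area',H.sum())
roi=(296,190,342,240)
for t in (110,140,155):
    M=sub(g,roi,t); print(t,M.sum(), fit('top',M,[(.076,.062),(0,.063)],[.515,.095],roi))
p2,d2=load('scene','0'); g2=p2.max(2)
print(g2[216,285:345]); print(g2[190:245,312])
# cubes: top-face corners via saturation/brightness, minAreaRect
for c in [(241,208),(241,231),(262,227)]:
    q=p[c[1]-9:c[1]+10,c[0]-9:c[0]+10].astype(int); 
    print(q.max(2)[9],q.max(2)[:,9], (q.max(2)-q.min(2))[9])
E
```

```text
area 1210.2588235294118
110 1155.0 (array([0.50483403, 0.09557876]), np.float64(54.96078431372548))
140 1191.0 (array([0.50479537, 0.09593554]), np.float64(32.92941176470588))
155 1214.0 (array([0.50470285, 0.09646962]), np.float64(27.87450980392157))
[187 197 202 213 225 232 236 227 185 125  96 100  97  94  90  86  81  83
  92 107 120 143 159 171 173 178 175 175 181 181 179 175 173 172 162 147
 136 124 104  88  82  82  83  99 103 105 100 107 151 214 229 227 205 167
 148 156 172 181 181 181]
[133 130 134 130 134 129 128 114 104 113 113 112 114 113 111 112 117 116
 112 114 116 113 115 119 139 165 175 169 137 114 121 118 129 153 176 188
 188 175 164 146 127 113 100  83  75  78 103 120 128 129 125 124 133 151
 170]
[187 186 186 188 170 153 150 148 144 144 145 150 121  96 157 190 188 186
 185] [185 184 184 186 180 150 146 143 142 144 145 151 145  56  94 190 190 184
 183] [ 6  5  4  4  6 20 21 19 19 21 21 22 19  9  2  6  5  4  5]
[184 186 185 188 171 157 150 151 151 151 157 155 139 102 146 188 186 186
 186] [185 183 185 185 184 167 154 159 156 151 164 167 156  95  94 189 190 186
 186] [ 3  6  5  5  7 21 22 22 21 21 22 22 20 11  3  4  4  5  6]
[184 185 186 167 154 155 154 161 157 159 158 157 154 132 104 119 167 184
 186] [184 183 186 181 154 151 148 147 153 159 158 152 156 144  66 106 173 184
 185] [ 3  5  4  6 18 22 22 23 21 22 24 23 20 20 13  6  4  5  5]
```

>>> play_rows --pt "0.0246 0.0471 0 0 0 0.0224" --pt "0.0246 0.0471 0 0 0 0.0224" --pt "0.0246 0.0471 0 0 0 0.0224" --pt "0.0246 0.0471 0 0 0 0.0224" --pt "0.0246 0.0471 0 0 0 0.0224" --pt "0.0246 0.0471 0 0 0 0.0224" --pt "0.0246 0.0471 0 0 0 0.0224" --pt "0.0246 0.0471 0 0 0 0.0224" --pt "0.0246 0.0471 0 0 0 0.0224" --pt "0.0246 0.0471 0 0 0 0.0224" --gripper -0.36

```text
clock: 1.1
tool_pos: [0.3665, -0.2749, 0.2248]
orientation: [-180.0, 0.0, -125.0]
force: [1.6, -0.5, -0.1]
opening: 0.0287
gripper_force: 0.0
```

>>> play_rows --pt "0.0246 0.0471 0 0 0 0.0224" --pt "0.0246 0.0471 0 0 0 0.0224" --pt "0.0246 0.0471 0 0 0 0.0224" --pt "0.0246 0.0471 0 0 0 0.0224" --pt "0.0246 0.0471 0 0 0 0.0224" --pt "0.0246 0.0471 0 0 0 0.0224" --pt "0.0246 0.0471 0 0 0 0.0224" --pt "0.0246 0.0471 0 0 0 0.0224" --pt "0.0246 0.0471 0 0 0 0.0224" --pt "0.0246 0.0471 0 0 0 0.0224"

```text
clock: 2.1
tool_pos: [0.5634, 0.1019, 0.2246]
orientation: [180.0, -0.0, -84.6]
force: [2.0, -0.6, -0.3]
opening: 0.0281
gripper_force: 0.0
```

>>> play_rows --pt "0 0 0 0 0 0" --pt "0 0 0 0 0 0"

```text
clock: 2.3
tool_pos: [0.5628, 0.101, 0.2239]
orientation: [179.9, -0.0, -84.8]
force: [-1.1, -1.1, 0.6]
opening: 0.0277
gripper_force: 0.0
```

>>> play_rows --pt "0 0 -0.0238 0 0 0" --pt "0 0 -0.0238 0 0 0" --pt "0 0 -0.0238 0 0 0" --pt "0 0 -0.0238 0 0 0" --pt "0 0 -0.0238 0 0 0" --pt "0 0 -0.0238 0 0 0" --pt "0 0 -0.0238 0 0 0" --pt "0 0 -0.0234 0 0 0"

```text
clock: 3.1
tool_pos: [0.5625, 0.099, 0.0724]
orientation: [-180.0, 0.0, -84.9]
force: [0.3, -0.4, -0.0]
opening: 0.0281
gripper_force: 0.0
```

>>> play_rows --pt "0 0 0 0 0 0" --pt "0 0 0 0 0 0" --pt "0 0 0 0 0 0" --pt "0 0 0 0 0 0" --pt "0 0 0 0 0 0" --gripper -1

```text
clock: 3.6
tool_pos: [0.5629, 0.1, 0.0745]
orientation: [-180.0, -0.0, -84.8]
force: [-4.2, -2.1, 7.5]
opening: 0.0029
gripper_force: 31.1
```

```bash
python3 - <<'E'
from h import *
print(get_obs()['force'],get_obs()['tool_pos'],get_obs()['opening'])
p,d=shoot('scene','1'); q,e=shoot('top','1')
a=cv2.resize(p[150:270,260:400],(700,600),interpolation=cv2.INTER_CUBIC); cv2.imwrite('pics/s1.png',a)
E
```

```text
[-4.15848465 -2.08797588  7.49664093] [0.56290681 0.09995602 0.07451532] 0.0028691303925540376
```

View pics/s1.png

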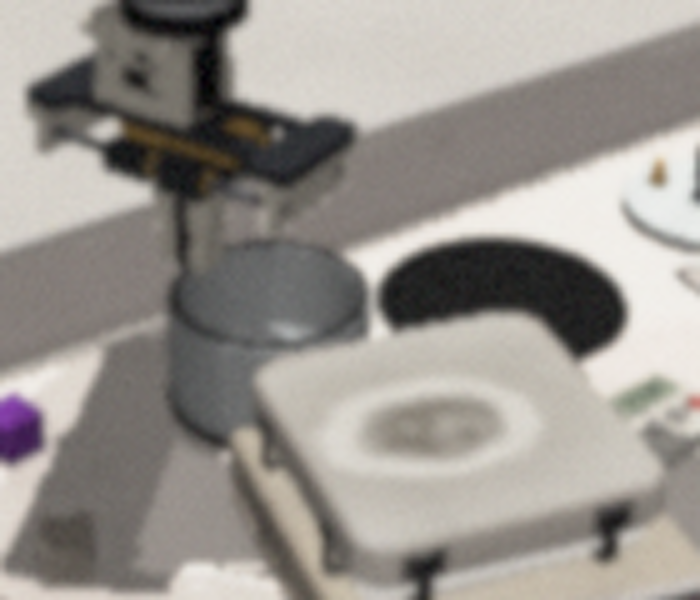

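The picture shows the fingers closed at the vessel's far rim, around crop pixel (205,250). The vessel is upright, with the mat behind it at (505,290). I'll try a small 5° tilt and check that the lift force is near 12 N.

>>> play_rows --pt "-0.0028 -0.0002 0.0043 0.0008 -0.0092 0" --pt "-0.0028 -0.0002 0.0043 0.0008 -0.0092 0" --pt "-0.0029 -0.0003 0.0043 0.0008 -0.0093 0" --pt "0 0 0 0 0 0" --pt "0 0 0 0 0 0"

```text
clock: 4.2
tool_pos: [0.5567, 0.0999, 0.0837]
orientation: [-174.9, 0.0, -84.8]
force: [6.6, -0.4, -9.4]
opening: 0.0026
gripper_force: 30.0
```

```bash
python3 - <<'E'
from h import *
o=get_obs(); print(o['tool_pos'],o['orientation'],o['force'],o['moment'],o['opening'],o['gripper_force'])
p,d=shoot('scene','2'); q,e=shoot('top','2')
cv2.imwrite('pics/s2.png',np.hstack([cv2.resize(p[170:260,275:365],(500,500),interpolation=cv2.INTER_CUBIC),cv2.resize(q[180:250,290:330],(286,500),interpolation=cv2.INTER_CUBIC)]))
E
```

```text
[0.5566876  0.09985401 0.08371401] [-1.74939043e+02  6.00070529e-03 -8.47824728e+01] [ 6.57183116 -0.35372368 -9.4376793 ] [-0.48398163 -1.35113238  0.14070712] 0.0026398123264724017 29.97156086828909
```

View pics/s2.png

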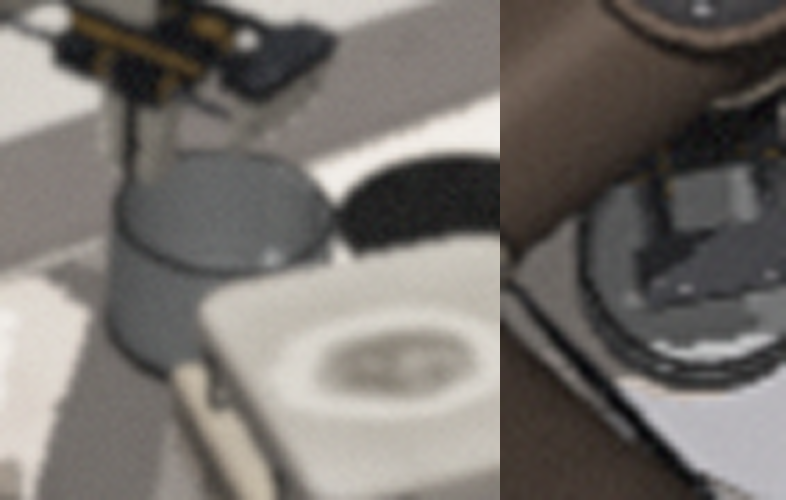

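The vessel is held and tilting, with the lift at 9.4 N. The scene crop shows its rim raised on the far side at about (140,190). I'll continue to 20°.

>>> play_rows --pt "-0.0047 -0.0004 0.006 0.0012 -0.0138 0" --pt "-0.0048 -0.0004 0.0061 0.0012 -0.0139 0" --pt "-0.0053 -0.0004 0.0056 0.0012 -0.0138 0" --pt "-0.0053 -0.0005 0.0056 0.0012 -0.0139 0" --pt "-0.0057 -0.0005 0.0051 0.0012 -0.0138 0" --pt "-0.0057 -0.0005 0.0051 0.0012 -0.0139 0" --pt "0 0 0 0 0 0" --pt "0 0 0 0 0 0"

```text
clock: 5.1
tool_pos: [0.5312, 0.0966, 0.1105]
orientation: [-160.0, -0.1, -84.9]
force: [4.9, -0.2, -9.3]
opening: 0.0029
gripper_force: 30.0
```

>>> play_rows --pt "0.0004 -0.0097 0 0 0 -0.0278" --pt "-0.0004 -0.0097 0 0 0 -0.0278" --pt "-0.0013 -0.0097 0 0 0 -0.0278" --pt "-0.0021 -0.0095 0 0 0 -0.0278" --pt "-0.0029 -0.0093 0 0 0 -0.0278" --pt "-0.0037 -0.009 0 0 0 -0.0278" --pt "-0.0045 -0.0087 0 0 0 -0.0278" --pt "-0.0052 -0.0082 0 0 0 -0.0277" --pt "0 0 0 0 0 0" --pt "0 0 0 0 0 0"

```text
clock: 6.1
tool_pos: [0.5146, 0.0378, 0.109]
orientation: [-160.1, -0.2, -124.8]
force: [0.4, -0.8, -14.3]
opening: 0.0031
gripper_force: 30.0
```

>>> play_rows --pt "0.0047 -0.0033 -0.0051 0.008 0.0114 0" --pt "0.0047 -0.0033 -0.0051 0.008 0.0114 0" --pt "0.0044 -0.0031 -0.0056 0.008 0.0114 0" --pt "0.0043 -0.003 -0.0056 0.008 0.0114 0" --pt "0.0039 -0.0028 -0.006 0.008 0.0114 0" --pt "0.0039 -0.0027 -0.0061 0.008 0.0114 0" --pt "0.0035 -0.0025 -0.0064 0.008 0.0114 0" --pt "0.0035 -0.0024 -0.0065 0.008 0.0114 0" --pt "0 0 0 0 0 0"

```text
clock: 7.0
tool_pos: [0.5412, 0.0197, 0.0742]
orientation: [179.7, -0.1, -124.7]
force: [-19.0, 7.7, 21.5]
opening: 0.0027
gripper_force: 41.6
```

>>> play_rows --pt "0 0 0 0 0 0" --pt "0 0 0 0 0 0" --pt "0 0 0 0 0 0" --gripper -0.36

```text
clock: 7.3
tool_pos: [0.5436, 0.0207, 0.0744]
orientation: [-179.9, 0.2, -124.7]
force: [0.6, 0.2, -0.7]
opening: 0.0216
gripper_force: 0.0
```

>>> play_rows --pt "0 0 0.02 0 0 0" --pt "0 0 0.02 0 0 0" --pt "0.001 0.0059 0.02 0 0 0.0278" --pt "0.001 0.0059 0 0 0 0.0278" --pt "0.0012 0.0059 0 0 0 0.0278" --pt "0.0012 0.0059 0 0 0 0.0278" --pt "0.0014 0.0059 0 0 0 0.0278" --pt "0.0014 0.0059 0 0 0 0.0278" --pt "0.0014 0.0059 0 0 0 0.0278" --pt "0.0014 0.0059 0 0 0 0.0276"

```text
clock: 8.3
tool_pos: [0.5509, 0.0586, 0.1217]
orientation: [-179.9, 0.1, -84.5]
force: [1.0, -0.3, 0.0]
opening: 0.0277
gripper_force: 0.0
```

>>> play_rows --pt "0 0 0 0 0 0" --pt "0 0 -0.02 0 0 0" --pt "0 0 -0.02 0 0 0" --pt "0 0 -0.021 0 0 0" --pt "0 0 0 0 0 0"

```text
clock: 8.8
tool_pos: [0.5487, 0.0574, 0.0705]
orientation: [179.8, -0.0, -84.9]
force: [-1.1, -0.7, 1.2]
opening: 0.0279
gripper_force: 0.0
```

>>> play_rows --pt "0 0 0 0 0 0" --pt "0 0 0 0 0 0" --pt "0 0 0 0 0 0" --pt "0 0 0 0 0 0" --pt "0 0 0 0 0 0" --gripper -1

```text
clock: 9.3
tool_pos: [0.5501, 0.058, 0.0729]
orientation: [-180.0, 0.0, -84.8]
force: [-1.2, 0.6, 5.0]
opening: 0.005
gripper_force: 29.9
```

>>> play_rows --pt "-0.0042 -0.0004 0.0065 0.0012 -0.0138 0" --pt "-0.0043 -0.0004 0.0064 0.0012 -0.0139 0" --pt "-0.0047 -0.0004 0.006 0.0012 -0.0138 0" --pt "-0.0048 -0.0004 0.0061 0.0012 -0.0139 0" --pt "-0.0053 -0.0004 0.0056 0.0012 -0.0138 0" --pt "-0.0053 -0.0005 0.0056 0.0012 -0.0139 0" --pt "-0.0057 -0.0005 0.0051 0.0012 -0.0138 0" --pt "-0.0057 -0.0005 0.0051 0.0012 -0.0139 0" --pt "0 0 0 0 0 0"

```text
clock: 10.2
tool_pos: [0.518, 0.0561, 0.1108]
orientation: [-159.7, 0.0, -84.7]
force: [7.8, -0.6, -2.7]
opening: 0.0021
gripper_force: 34.5
```

>>> play_rows --pt "0 0 0 0 0 0" --pt "0 0 0 0 0 0"

```text
clock: 10.4
tool_pos: [0.5188, 0.0558, 0.1102]
orientation: [-159.9, -0.0, -84.8]
force: [7.2, 0.3, -5.7]
opening: 0.0022
gripper_force: 34.3
```

```bash
python3 - <<'E'
from h import *
o=get_obs(); print(o['tool_pos'],o['force'],o['moment'],o['opening'],o['gripper_force'])
p,d=shoot('scene','3'); q,e=shoot('top','3')
cv2.imwrite('pics/s3.png',np.hstack([cv2.resize(p[160:260,275:375],(500,500),interpolation=cv2.INTER_CUBIC),cv2.resize(q[180:250,305:345],(286,500),interpolation=cv2.INTER_CUBIC)]))
E
```

```text
[0.51877912 0.05576797 0.1101978 ] [ 7.2261741   0.27443001 -5.6638655 ] [-0.20641449 -0.87736223 -0.02832767] 0.0021619554773697103 34.299904645158676
```

View pics/s3.png

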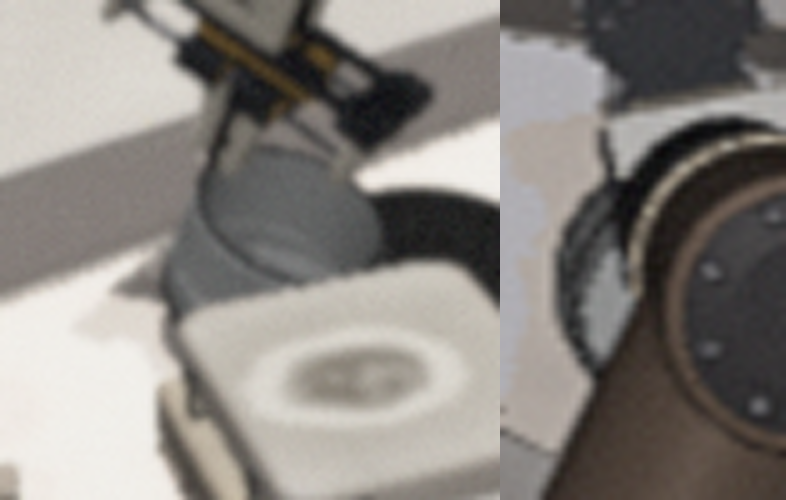

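The crop shows the vessel tilted well up and held by its far rim at about (225,160), with its foot still on the bench. I'll swing it and let it down.

>>> play_rows --pt "0.0012 -0.0097 0 0 0 -0.0278" --pt "-0.0004 -0.0097 0 0 0 -0.0278" --pt "-0.0013 -0.0097 0 0 0 -0.0278" --pt "-0.0021 -0.0095 0 0 0 -0.0278" --pt "-0.0029 -0.0093 0 0 0 -0.0278" --pt "-0.0037 -0.009 0 0 0 -0.0278" --pt "-0.0045 -0.0087 0 0 0 -0.0278" --pt "-0.0052 -0.0082 0 0 0 -0.0277" --pt "0 0 0 0 0 0"

```text
clock: 11.4
tool_pos: [0.5015, -0.0052, 0.1084]
orientation: [-160.1, -0.2, -125.0]
force: [4.0, -4.0, -7.1]
opening: 0.0024
gripper_force: 32.8
```

>>> play_rows --pt "0.0047 -0.0033 -0.0051 0.008 0.0114 0" --pt "0.0047 -0.0033 -0.0051 0.008 0.0114 0" --pt "0.0044 -0.0031 -0.0056 0.008 0.0114 0" --pt "0.0043 -0.003 -0.0056 0.008 0.0114 0" --pt "0.0039 -0.0028 -0.006 0.008 0.0114 0" --pt "0.0039 -0.0027 -0.006 0.008 0.0114 0" --pt "0.0035 -0.0025 -0.0054 0.008 0.0114 0" --pt "0.0035 -0.0024 -0.0054 0.008 0.0114 0" --pt "0 0 0 0 0 0"

```text
clock: 12.3
tool_pos: [0.5312, -0.0215, 0.0756]
orientation: [179.9, 0.2, -124.8]
force: [-10.1, 13.0, 22.7]
opening: 0.0022
gripper_force: 46.8
```

>>> play_rows --pt "0 0 0 0 0 0" --pt "0 0 0 0 0 0" --pt "0 0 0 0 0 0" --gripper -0.36

```text
clock: 12.6
tool_pos: [0.5326, -0.0228, 0.0769]
orientation: [-179.7, 0.2, -124.6]
force: [4.5, -5.7, 9.1]
opening: 0.0209
gripper_force: 4.2
```

>>> play_rows --pt "0 0 0.02 0 0 0" --pt "0 0 0.02 0 0 0" --pt "0.001 0.0068 0.02 0 0 0.0304" --pt "0.001 0.0068 0 0 0 0.0304" --pt "0.0012 0.0069 0 0 0 0.0304" --pt "0.0014 0.0069 0 0 0 0.0304" --pt "0.0014 0.0069 0 0 0 0.0304" --pt "0.0014 0.0069 0 0 0 0.0304" --pt "0.0016 0.0069 0 0 0 0.0304" --pt "0.0016 0.0069 0 0 0 0.0304"

```text
clock: 13.6
tool_pos: [0.5375, 0.0218, 0.122]
orientation: [180.0, 0.0, -80.8]
force: [-0.2, -0.5, 0.5]
opening: 0.0282
gripper_force: 0.0
```

>>> play_rows --pt "0 0 0 0 0 0" --pt "0 0 -0.02 0 0 0" --pt "0 0 -0.02 0 0 0" --pt "0 0 -0.021 0 0 0" --pt "0 0 0 0 0 0"

```text
clock: 14.1
tool_pos: [0.5358, 0.0208, 0.0711]
orientation: [179.7, -0.0, -81.2]
force: [-0.4, 0.0, 1.0]
opening: 0.0281
gripper_force: 0.0
```

>>> play_rows --pt "0 0 0 0 0 0" --pt "0 0 0 0 0 0" --pt "0 0 0 0 0 0" --pt "0 0 0 0 0 0" --pt "0 0 0 0 0 0" --gripper -1

```text
clock: 14.6
tool_pos: [0.5386, 0.0217, 0.074]
orientation: [-179.9, 0.0, -81.1]
force: [2.8, 0.3, 2.4]
opening: 0.0057
gripper_force: 29.7
```

```bash
python3 - <<'E'
from h import *
o=get_obs(); print(o['tool_pos'],o['orientation'],o['force'],o['moment'],o['opening'],o['gripper_force'])
p,d=shoot('scene','4'); q,e=shoot('top','4')
cv2.imwrite('pics/s4.png',np.hstack([cv2.resize(p[160:260,275:375],(500,500),interpolation=cv2.INTER_CUBIC),cv2.resize(q[180:250,305:345],(286,500),interpolation=cv2.INTER_CUBIC)]))
E
```

```text
[0.53857299 0.02173748 0.07396487] [-1.79912966e+02  1.38784332e-02 -8.10762646e+01] [2.78022608 0.33023237 2.38256225] [-0.11221881 -1.10224506 -0.28892246] 0.00572684884904384 29.66880712294369
```

>>> play_rows --pt "-0.0041 -0.0007 0.0066 0.0022 -0.0137 0" --pt "-0.0042 -0.0007 0.0065 0.0022 -0.0137 0" --pt "-0.0046 -0.0007 0.0061 0.0022 -0.0137 0" --pt "-0.0047 -0.0007 0.0061 0.0022 -0.0137 0" --pt "-0.0052 -0.0008 0.0056 0.0022 -0.0137 0" --pt "-0.0052 -0.0008 0.0056 0.0022 -0.0137 0" --pt "-0.0054 -0.0009 0.0051 0.0022 -0.0137 0" --pt "-0.0054 -0.0009 0.0051 0.0022 -0.0137 0" --pt "0 0 0 0 0 0" --pt "0 0 0 0 0 0"

```text
clock: 15.7
tool_pos: [0.5068, 0.0174, 0.1112]
orientation: [-160.0, 0.1, -81.0]
force: [6.5, 4.1, -5.7]
opening: 0.0019
gripper_force: 30.8
```

>>> play_rows --pt "0.0016 -0.0116 0 0 0 -0.0333" --pt "0 -0.0117 0 0 0 -0.0333" --pt "-0.0012 -0.0116 0 0 0 -0.0333" --pt "-0.0024 -0.0114 0 0 0 -0.0333" --pt "-0.0036 -0.0111 0 0 0 -0.0333" --pt "-0.0048 -0.0107 0 0 0 -0.0333" --pt "-0.0059 -0.0101 0 0 0 -0.0333" --pt "-0.0069 -0.0095 0 0 0 -0.0333" --pt "0 0 0 0 0 0"

```text
clock: 16.6
tool_pos: [0.4897, -0.0541, 0.1127]
orientation: [-160.0, 0.1, -129.2]
force: [10.8, -9.5, 5.6]
opening: 0.0021
gripper_force: 32.5
```

>>> play_rows --pt "0.0045 -0.0036 -0.0051 0.0087 0.0108 0" --pt "0.0045 -0.0036 -0.0051 0.0087 0.0108 0" --pt "0.0041 -0.0033 -0.0056 0.0087 0.0108 0" --pt "0.0041 -0.0033 -0.0056 0.0087 0.0108 0" --pt "0.0037 -0.003 -0.006 0.0087 0.0108 0" --pt "0.0037 -0.003 -0.006 0.0087 0.0108 0" --pt "0.0033 -0.0027 -0.005 0.0087 0.0108 0" --pt "0.0033 -0.0027 -0.0045 0.0087 0.0108 0" --pt "0 0 0 0 0 0"

```text
clock: 17.5
tool_pos: [0.5159, -0.0758, 0.0776]
orientation: [180.0, -0.0, -129.0]
force: [6.8, -11.3, 6.0]
opening: 0.0023
gripper_force: 35.0
```

>>> play_rows --pt "0 0 0 0 0 0" --pt "0 0 0 0 0 0" --pt "0 0 0 0 0 0" --pt "0 0 0 0 0 0" --gripper -0.36

```text
clock: 17.9
tool_pos: [0.5122, -0.0738, 0.0762]
orientation: [179.8, -0.1, -129.0]
force: [-0.1, 0.0, -0.1]
opening: 0.0259
gripper_force: 0.0
```

>>> play_rows --pt "0 0 0.03 0 0 0" --pt "0 0 0.04 0 0 0" --pt "0 0 0.04 0 0 0" --pt "0 0 0 0 0 0"

```text
clock: 18.3
tool_pos: [0.5151, -0.0735, 0.1686]
orientation: [-179.9, 0.3, -129.0]
force: [0.3, -0.5, -0.4]
opening: 0.028
gripper_force: 0.0
```

```bash
cat >> h.py <<'E'
def vfit(d,x0,n='scene',zs=(.02,.072)):
    """cylinder fit of vessel walls (outer 62, inner 55) on the depth cloud"""
    from scipy.optimize import least_squares
    W=cloud(n,d).reshape(-1,3); m=(W[:,2]>zs[0])&(W[:,2]<zs[1])&(np.hypot(W[:,0]-x0[0],W[:,1]-x0[1])<.085); W=W[m]
    def f(q):
        r=np.hypot(W[:,0]-q[0],W[:,1]-q[1]); return np.where(np.abs(r-.062)<np.abs(r-.055),r-.062,r-.055)
    s=least_squares(f,x0,loss='soft_l1',f_scale=.004); return s.x,m.sum(),np.sqrt(np.median(s.fun**2))
E
python3 - <<'E'
from h import *
p,d=load('scene','0'); print('ref .5047 .096',vfit(d,[.505,.096]))
p,d=shoot('scene','5'); q,e=shoot('top','5'); print(vfit(d,[.4704,-.039]),vfit(d,[.475,-.045]))
cv2.imwrite('pics/s5.png',np.hstack([cv2.resize(p[160:260,275:375],(400,400),interpolation=cv2.INTER_CUBIC),cv2.resize(q[170:270,300:400],(400,400),interpolation=cv2.INTER_CUBIC)]))
E
```

```text
ref .5047 .096 (array([0.50422936, 0.09636748]), np.int64(706), np.float64(0.0009091722935959491))
(array([ 0.47421172, -0.0333323 ]), np.int64(765), np.float64(0.001050651431585864)) (array([ 0.47361138, -0.0262357 ]), np.int64(765), np.float64(0.0013167045270882013))
```

View pics/s5.png

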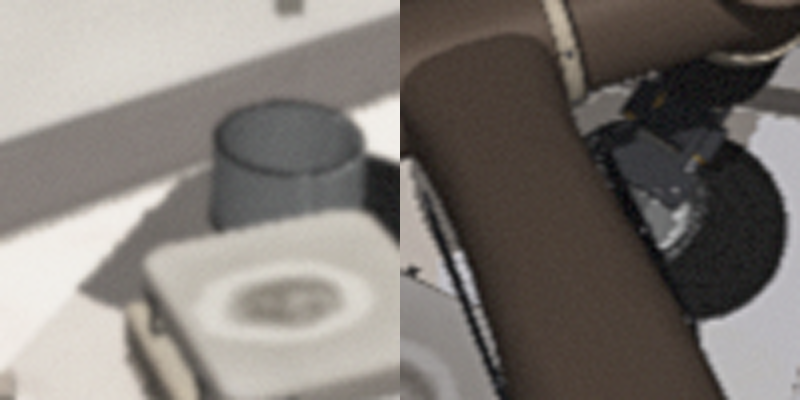

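The scene crop shows the vessel standing upright, partly on the mat, with its rim ellipse spanning crop x 215–365 and y 100–172. The top view is blocked by the arm. I'll refine the position.

```bash
python3 - <<'E'
from h import *
p,d=load('scene','5')
W=cloud('scene',d).reshape(-1,3); m=(W[:,2]>.02)&(W[:,2]<.07)&(np.hypot(W[:,0]-.472,W[:,1]+.036)<.09); W=W[m]
best=[]
for x in np.arange(.46,.486,.001):
    for y in np.arange(-.055,-.02,.001):
        r=np.hypot(W[:,0]-x,W[:,1]-y); e=np.minimum(abs(r-.062),abs(r-.055)); best.append((np.minimum(e,.006).mean(),x,y))
best.sort(); print([tuple(np.round(b,4)) for b in best[:6]])
m=camera_model('scene')
from scipy.optimize import least_squares
def bb(q):
    c=np.c_[ring(q[0],q[1],.078,.062),np.ones(90)]@m['world_to_cam'].T; u=m['fx']*c[:,0]/c[:,2]+m['cx'];v=m['fy']*c[:,1]/c[:,2]+m['cy']
    return np.array([u.min()-328.75,u.max()-366.25,v.min()-185,v.max()-203])
s=least_squares(bb,[.47,-.04]); print(s.x,s.fun)
E
```

```text
[(np.float64(0.0013), np.float64(0.474), np.float64(-0.034)), (np.float64(0.0013), np.float64(0.474), np.float64(-0.033)), (np.float64(0.0013), np.float64(0.475), np.float64(-0.033)), (np.float64(0.0014), np.float64(0.475), np.float64(-0.034)), (np.float64(0.0014), np.float64(0.473), np.float64(-0.034)), (np.float64(0.0014), np.float64(0.473), np.float64(-0.033))]
[ 0.47540614 -0.039026  ] [-0.5940285   0.59131595 -0.73820035  0.51794257]
```

>>> play_rows --pt "0.0026 0.0074 0 0 0 0.0333" --pt "0.0026 0.0074 0 0 0 0.0333" --pt "0.0026 0.0074 0 0 0 0.0333" --pt "0.0026 0.0074 0 0 0 0.0333" --pt "0.0026 0.0075 0 0 0 0.0333" --pt "0.0026 0.0075 0 0 0 0.0333" --pt "0.0026 0.0075 0 0 0 0.0333" --pt "0.0026 0.0075 0 0 0 0.0333" --pt "0 0 0 0 0 0"

```text
clock: 19.3
tool_pos: [0.5288, -0.0258, 0.163]
orientation: [179.7, 0.0, -81.0]
force: [-0.9, 0.3, -0.0]
opening: 0.0279
gripper_force: 0.0
```

>>> play_rows --pt "0 0 -0.0294 0 0 0" --pt "0 0 -0.0294 0 0 0" --pt "0 0 -0.0294 0 0 0" --pt "0 0 -0.0294 0 0 0" --pt "0 0 0 0 0 0"

```text
clock: 19.8
tool_pos: [0.5265, -0.027, 0.0669]
orientation: [179.5, -0.0, -81.3]
force: [-0.5, -0.1, -0.1]
opening: 0.0281
gripper_force: 0.0
```

>>> play_rows --pt "0 0 0 0 0 0" --pt "0 0 0 0 0 0" --pt "0 0 0 0 0 0" --pt "0 0 0 0 0 0" --pt "0 0 0 0 0 0" --gripper -1

```text
clock: 20.3
tool_pos: [0.532, -0.0257, 0.0718]
orientation: [-179.8, 0.0, -81.0]
force: [6.0, -1.5, -4.7]
opening: 0.0066
gripper_force: 29.7
```

>>> play_rows --pt "-0.0005 -0.0007 0.0076 0.0022 -0.0137 0" --pt "-0.0038 -0.0007 0.0075 0.0022 -0.0137 0" --pt "-0.0044 -0.0007 0.0066 0.0022 -0.0137 0" --pt "-0.0047 -0.0007 0.0061 0.0022 -0.0137 0" --pt "-0.0052 -0.0008 0.0056 0.0022 -0.0137 0" --pt "-0.0052 -0.0008 0.0056 0.0022 -0.0137 0" --pt "-0.0054 -0.0009 0.0051 0.0022 -0.0137 0" --pt "-0.0054 -0.0009 0.0051 0.0022 -0.0137 0" --pt "0 0 0 0 0 0" --pt "0 0 0 0 0 0"

```text
clock: 21.3
tool_pos: [0.5008, -0.0316, 0.1094]
orientation: [-160.3, 0.1, -81.1]
force: [2.3, -0.1, -12.2]
opening: 0.0063
gripper_force: 29.6
```

>>> play_rows --pt "0.0012 -0.0116 0 0 0 -0.0333" --pt "0 -0.0117 0 0 0 -0.0333" --pt "-0.0012 -0.0116 0 0 0 -0.0333" --pt "-0.0024 -0.0114 0 0 0 -0.0333" --pt "-0.0036 -0.0111 0 0 0 -0.0333" --pt "-0.0048 -0.0107 0 0 0 -0.0333" --pt "-0.0059 -0.0101 0 0 0 -0.0333" --pt "-0.0069 -0.0095 0 0 0 -0.0333" --pt "-0.0079 -0.0087 0 0 0 -0.0333" --pt "0 0 0 0 0 0"

```text
clock: 22.3
tool_pos: [0.4761, -0.1093, 0.1094]
orientation: [-160.4, -0.2, -135.2]
force: [-0.6, 1.8, -16.1]
opening: 0.0064
gripper_force: 29.6
```

>>> play_rows --pt "0.0041 -0.0041 -0.0051 0.0098 0.0098 0" --pt "0.0041 -0.0041 -0.0051 0.0098 0.0098 0" --pt "0.0037 -0.0037 -0.0056 0.0098 0.0098 0" --pt "0.0037 -0.0037 -0.0056 0.0098 0.0098 0" --pt "0.0034 -0.0034 -0.006 0.0098 0.0098 0" --pt "0.0034 -0.0034 -0.006 0.0098 0.0098 0" --pt "0.003 -0.003 -0.006 0.0098 0.0098 0" --pt "0.003 -0.003 -0.005 0.0098 0.0098 0" --pt "0 0 0 0 0 0"

```text
clock: 23.2
tool_pos: [0.4995, -0.1312, 0.0732]
orientation: [179.5, -0.1, -135.0]
force: [-5.0, 2.2, -16.8]
opening: 0.0065
gripper_force: 29.6
```

>>> play_rows --pt "0 0 0 0 0 0" --pt "0 0 0 0 0 0" --pt "0 0 0 0 0 0" --pt "0 0 0 0 0 0" --gripper -0.36

```text
clock: 23.6
tool_pos: [0.5016, -0.1308, 0.0771]
orientation: [180.0, 0.2, -134.9]
force: [-0.3, 0.3, 0.5]
opening: 0.0269
gripper_force: 0.0
```

>>> play_rows --pt "0 0 0.03 0 0 0" --pt "0 0 0.04 0 0 0" --pt "0 0 0.04 0 0 0" --pt "0 0 0 0 0 0"

```text
clock: 24.0
tool_pos: [0.5035, -0.1311, 0.169]
orientation: [-179.8, 0.4, -134.9]
force: [0.2, -0.4, -0.3]
opening: 0.0279
gripper_force: 0.0
```

```bash
python3 - <<'E'
from h import *
p,d=shoot('scene','6')
for s in ([.456,-.089],[.46,-.08],[.45,-.095]): print(vfit(d,s))
W=cloud('scene',d)
E
```

```text
(array([ 0.45936859, -0.08892688]), np.int64(846), np.float64(0.0011316250784350376))
(array([ 0.45998262, -0.08205275]), np.int64(846), np.float64(0.0014622768045386948))
(array([ 0.45279721, -0.08627584]), np.int64(846), np.float64(0.0015204131438174829))
```

The vessel is on the mat, within about 3 mm of its centre. Next I'll measure the cubes.

```bash
cat >> h.py <<'E'
def cubefit(n,g,c,x0,t=168,zb=0.):
    roi=(c[0]-11,c[1]-11,c[0]+12,c[1]+12); M=sub(g,roi,t); u0,v0,u1,v1=roi
    def pts(q):
        a=np.radians(q[2]); s=.014*np.array([[1,1],[1,-1],[-1,-1],[-1,1]]); R=np.array([[np.cos(a),-np.sin(a)],[np.sin(a),np.cos(a)]]); b=s@R.T+q[:2]
        return np.vstack([np.c_[b,np.full(4,zb+z)] for z in (0,.028)])
    f=lambda q:np.abs(hullmask(n,pts(q),8)-M)[v0:v1,u0:u1].sum()
    best=None
    for a in range(0,90,15):
        x=[x0[0],x0[1],a]; r=minimize(f,x,method='Nelder-Mead',options=dict(initial_simplex=[x,[x[0]+.006,x[1],a],[x[0],x[1]+.006,a],[x[0],x[1],a+12]],xatol=2e-4,fatol=.03))
        if best is None or r.fun<best.fun: best=r
    return best.x.round(4),round(best.fun,1),M.sum()
E
python3 - <<'E'
from h import *
q,e=shoot('top','6'); g=q.max(2)
for c in [(241,208),(241,231),(262,227)]:
    print(c,cubefit('top',g,c,atz('top',c[0],c[1],.014)))
cv2.imwrite('pics/t6.png',q)
E
```

```text
(241, 208) (array([ 0.5562,  0.358 , -3.661 ]), np.float64(13.1), np.float64(99.0))
(241, 231) (array([ 0.475 ,  0.3627, -1.5172]), np.float64(13.0), np.float64(99.0))
(262, 227) (array([ 0.4812,  0.2921, 49.1469]), np.float64(17.0), np.float64(99.0))
```

View pics/t6.png

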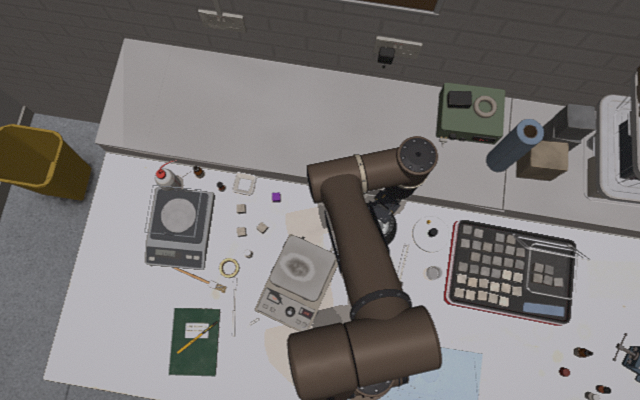

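The top view shows the same three loose cubes at (241,208), (241,231) and (262,227), undisturbed. The vessel is on the mat under the gripper at about (383,225), and the lid is at (431,233). I'll fetch the turned cube first.

>>> play_rows --pt "-0.0023 0.0441 0 0 0 0.0018" --pt "-0.0023 0.0441 0 0 0 0.0018" --pt "-0.0023 0.0441 0 0 0 0.0018" --pt "-0.0023 0.0441 0 0 0 0.0018" --pt "-0.0023 0.0441 0 0 0 0.0018" --pt "-0.0023 0.0441 0 0 0 0.0018" --pt "-0.0023 0.0441 0 0 0 0.0018" --pt "-0.0023 0.0441 0 0 0 0.0018" --pt "-0.0023 0.0441 0 0 0 0.0018" --pt "-0.0023 0.0441 0 0 0 0.0018" --gripper 0.27

```text
clock: 25.1
tool_pos: [0.4811, 0.223, 0.1627]
orientation: [179.8, 0.0, -131.8]
force: [1.3, -0.9, 0.1]
opening: 0.0554
gripper_force: 0.0
```

>>> play_rows --pt "-0.0023 0.0441 0 0 0 0.0018" --pt "-0.0023 0.0441 0 0 0 0.0018" --pt "0 0 0 0 0 0" --pt "0 0 0 0 0 0"

```text
clock: 25.5
tool_pos: [0.4774, 0.2926, 0.1623]
orientation: [179.8, -0.1, -131.1]
force: [0.4, 0.3, -0.1]
opening: 0.0557
gripper_force: 0.0
```

```bash
python3 - <<'E'
from h import *
q,e=shoot('top','7'); g=q.max(2); p,d=shoot('scene','7')
o=get_obs(); print(o['tool_pos'],o['orientation'])
for c in [(241,208),(241,231),(262,227)]: print(g[c[1],c[0]-8:c[0]+9])
roi=(343,190,410,262)
W=cloud('top',e)
# vessel re-measure from top silhouette impossible on black mat -> depth cylinder + rim heights
for s in ([.459,-.089],[.455,-.092]): print(vfit(d,s), vfit(e,s,'top',(.03,.09)))
m=(W[...,2]>.065)&(W[...,2]<.095)&(np.hypot(W[...,0]-.459,W[...,1]+.089)<.075); R=W[m]
c,r=cv2.minEnclosingCircle(R[:,:2].astype(np.float32)); print(len(R),R.mean(0),c,r)
A=np.c_[R[:,:2]*2,np.ones(len(R))]; s=np.linalg.lstsq(A,(R[:,:2]**2).sum(1),rcond=None)[0]; print('rim fit',s[:2],np.sqrt(s[2]+s[0]**2+s[1]**2))
B=np.c_[R[:,:2]-[.459,-.089],np.ones(len(R))]; print('plane',np.linalg.lstsq(B,R[:,2],rcond=None)[0])
E
```

```text
[0.47770269 0.29146576 0.16280347] [ 1.79784452e+02 -1.43194893e-02 -1.31151280e+02]
[81 79 78 74 75 77 72 68 65 61 60 56 55 48 47 37 32]
[31 28 30 24 28 21 35 50 66 65 39 32 28 34 34 37 32]
[ 44  53  63  62  61  73  80  78  79  77  80  89  84  77 107 132 130]
(array([ 0.45947434, -0.08901143]), np.int64(838), np.float64(0.0011373562839820997)) (array([ 0.45976456, -0.08829334]), np.int64(447), np.float64(0.000835487516789038))
(array([ 0.45947434, -0.08901143]), np.int64(838), np.float64(0.00113735628192311)) (array([ 0.45976456, -0.08829334]), np.int64(447), np.float64(0.0008354875168585865))
283 [ 0.45893129 -0.08860212  0.07886659] (0.4598332345485687, -0.0880240947008133) 0.06365356594324112
rim fit [ 0.45836435 -0.08695297] 0.058370275608463626
plane [0.00682088 0.00365129 0.07886561]
```

>>> play_rows --pt "0.0044 0.0008 -0.0332 0 0 0" --pt "0 0 -0.0332 0 0 0" --pt "0 0 -0.0332 0 0 0" --pt "0 0 -0.0332 0 0 0" --pt "0 0 -0.033 0 0 0" --pt "0 0 0 0 0 0"

```text
clock: 26.2
tool_pos: [0.4799, 0.2899, 0.0277]
orientation: [179.8, -0.3, -131.3]
force: [-0.3, -0.6, 0.8]
opening: 0.0557
gripper_force: 0.0
```

>>> play_rows --pt "0 0 0 0 0 0" --pt "0 0 0 0 0 0" --pt "0 0 0 0 0 0" --pt "0 0 0 0 0 0" --pt "0 0 0 0 0 0" --gripper -1

```text
clock: 26.7
tool_pos: [0.4819, 0.2932, 0.0316]
orientation: [179.8, 0.1, -131.1]
force: [0.4, -0.2, 0.8]
opening: 0.021
gripper_force: 0.0
```

>>> play_rows --pt "0 0 0.02 0 0 0" --pt "0 0 0.04 0 0 0" --pt "0 0 0.04 0 0 0" --pt "0 -0.06 0.04 0 0 0" --pt "0 -0.06 0.04 0 0 0" --pt "0 -0.06 0 0 0 0" --pt "0 -0.06 0 0 0 0" --pt "0 -0.06 0 0 0 0" --pt "0 -0.06 0 0 0 0" --pt "0 -0.06 0 0 0 0"

```text
clock: 27.7
tool_pos: [0.4813, -0.032, 0.167]
orientation: [179.8, 0.1, -131.1]
force: [0.9, -0.0, -0.8]
opening: 0.0005
gripper_force: 0.0
```

```bash
python3 - <<'E'
from h import *
q,e=shoot('top','8'); p,d=shoot('scene','8')
o=get_obs(); print(o['tool_pos'],o['opening'],o['gripper_force'])
cv2.imwrite('pics/t8.png',np.hstack([cv2.resize(p[230:310,210:310],(400,320),interpolation=cv2.INTER_CUBIC),cv2.resize(q[180:260,215:315],(400,320),interpolation=cv2.INTER_CUBIC)]))
E
```

```text
[ 0.4806882  -0.03461845  0.16656967] 0.0005421868172049603 0.0
```

View pics/t8.png

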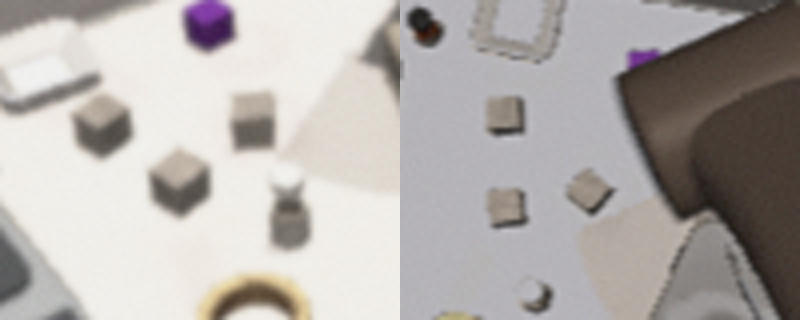

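The crops show all three cubes standing free; the turned one is still near top pixel (262,227). I'll re-measure it with both cameras.

```bash
python3 - <<'E'
from h import *
q,e=load('top','8'); p,d=load('scene','8')
for n,c in [('now',(262,227))]:
    print(n,cubefit('top',q.max(2),c,atz('top',c[0],c[1],.014)))
# scene: depth tops of the cubes
for n,dd in (('scene',d),('top',e)):
    W=cloud(n,dd); m=((W[...,2]>.022)&(W[...,2]<.034)&(W[...,0]>.43)&(W[...,0]<.6)&(W[...,1]>.26)&(W[...,1]<.4)).astype(np.uint8)
    k,l,s,cc=cv2.connectedComponentsWithStats(m)
    for i in range(1,k):
        if s[i,4]>12: print(n,cc[i].round(1),W[l==i].mean(0).round(4),s[i,4])
print([np.round(proj('scene',[x,y,.028]),1) for x,y in ((.4812,.2921),(.475,.3627),(.5562,.358))])
E
```

```text
now (array([ 0.4815,  0.2925, 48.0085]), np.float64(18.5), np.float64(102.0))
scene [234.9 257.8] [0.5533 0.3628 0.0277] 98
scene [272.4 256.6] [0.48   0.2949 0.0274] 82
scene [254.2 272.1] [0.4723 0.3669 0.0266] 105
top [239.7 207.9] [0.556  0.3631 0.0287] 63
top [261.1 227. ] [0.4818 0.2942 0.0286] 59
top [240.3 230.8] [0.4754 0.3659 0.0278] 62
[array([272.9, 255.7]), array([254.7, 270.4]), array([235.6, 256.3])]
```

```bash
python3 - <<'E'
from h import *
for tag,t in (('8',[.4807,-.0346,.1666]),('7',[.4777,.2915,.1628])):
  for n in ('scene','top'):
    p,d=load(n,tag); W=cloud(n,d).reshape(-1,3)
    m=(np.hypot(W[:,0]-t[0],W[:,1]-t[1])<.055)&(W[:,2]>.1)&(W[:,2]<.3); Z=W[m]
    print(tag,n,m.sum(),np.percentile(Z[:,2],[0,1,5,20]).round(4) if m.sum() else '')
    for lo in np.arange(.12,.22,.01):
        k=Z[(Z[:,2]>=lo)&(Z[:,2]<lo+.01)]
        if len(k): print('   ',round(lo,2),len(k),k[:,:2].mean(0).round(3))
E
```

```text
8 scene 483 [0.1713 0.1723 0.1791 0.2468]
    0.17 27 [ 0.473 -0.026]
    0.18 27 [ 0.474 -0.027]
    0.19 21 [ 0.468 -0.025]
    0.2 5 [ 0.468 -0.022]
8 top 201 [0.2253 0.234  0.2435 0.2526]
7 scene 674 [0.1655 0.1688 0.1778 0.2239]
    0.16 11 [0.447 0.322]
    0.17 32 [0.444 0.321]
    0.18 30 [0.445 0.321]
    0.19 31 [0.443 0.322]
    0.2 15 [0.442 0.322]
    0.21 2 [0.498 0.266]
7 top 230 [0.1681 0.2332 0.2428 0.2484]
    0.16 1 [0.494 0.27 ]
    0.19 1 [0.497 0.261]
```

The depth cloud puts the fingertips at about the reported TCP height plus 3 mm, not 19 mm below it. That explains the fingers closing above the cube and the thin opening at the rim. I'll correct the heights and go back.

>>> play_rows --pt "0 0.0511 0 0 0 0" --pt "0 0.0511 0 0 0 0" --pt "0 0.0511 0 0 0 0" --pt "0 0.0511 0 0 0 0" --pt "0 0.0511 0 0 0 0" --pt "0 0.0511 0 0 0 0" --pt "0 0.0511 0 0 0 0" --pt "0 0.0511 0 0 0 0" --pt "0 0 0 0 0 0" --pt "0 0 0 0 0 0" --gripper 0.27

```text
clock: 28.8
tool_pos: [0.481, 0.2979, 0.166]
orientation: [179.8, 0.0, -131.0]
force: [-0.4, -0.7, -1.3]
opening: 0.0557
gripper_force: 0.0
```

>>> play_rows --pt "0 0 -0.035 0 0 0" --pt "0 0 -0.035 0 0 0" --pt "0 0 -0.035 0 0 0" --pt "0 0 -0.035 0 0 0" --pt "0 0 -0.035 0 0 0" --pt "0 0 0 0 0 0" --pt "0 0 0 0 0 0"

```text
clock: 29.5
tool_pos: [0.4818, 0.2961, 0.0268]
orientation: [179.8, 0.0, -131.2]
force: [-0.3, 0.5, 0.5]
opening: 0.0554
gripper_force: 0.0
```

>>> play_rows --pt "0 -0.0044 -0.008 0 0 0" --pt "0 0 -0.008 0 0 0" --pt "0 0 -0.008 0 0 0" --pt "0 0 0 0 0 0"

```text
clock: 29.9
tool_pos: [0.4813, 0.2929, 0.0066]
orientation: [179.8, 0.0, -131.2]
force: [0.4, -0.6, -0.0]
opening: 0.0556
gripper_force: 0.0
```

>>> play_rows --pt "0 0 0 0 0 0" --pt "0 0 0 0 0 0" --pt "0 0 0 0 0 0" --pt "0 0 0 0 0 0" --pt "0 0 0 0 0 0" --pt "0 0 0 0 0 0" --pt "0 0 0 0 0 0" --gripper -1

```text
clock: 30.6
tool_pos: [0.4818, 0.2934, 0.0073]
orientation: [179.8, 0.1, -131.1]
force: [-0.4, 0.5, 1.3]
opening: 0.0285
gripper_force: 29.4
```

>>> play_rows --pt "0 0 0.02 0 0 0" --pt "0 0 0.03 0 0 0" --pt "0 0 0.04 0 0 0" --pt "0 0 0.04 0 0 0" --pt "0 0 0.0325 0 0 0" --pt "0 0 0 0 0 0"

```text
clock: 31.2
tool_pos: [0.4833, 0.2947, 0.1411]
orientation: [179.8, 0.4, -131.1]
force: [0.4, -0.1, -0.3]
opening: 0.0286
gripper_force: 29.4
```

>>> play_rows --pt "-0.0028 -0.0478 0 0 0 0.0228" --pt "-0.0028 -0.0478 0 0 0 0.0228" --pt "-0.0028 -0.0478 0 0 0 0.0228" --pt "-0.0028 -0.0478 0 0 0 0.0228" --pt "-0.0028 -0.0478 0 0 0 0.0228" --pt "-0.0028 -0.0478 0 0 0 0.0228" --pt "-0.0028 -0.0478 0 0 0 0.0228" --pt "-0.0028 -0.0478 0 0 0 0.0228" --pt "-0.0028 -0.0478 0 0 0 0.0228" --pt "-0.0028 -0.0478 0 0 0 0.0228"

```text
clock: 32.2
tool_pos: [0.4585, -0.0906, 0.1366]
orientation: [179.8, 0.1, -89.9]
force: [1.5, 0.5, -0.7]
opening: 0.0284
gripper_force: 29.4
```

>>> play_rows --pt "0 0 0 0 0 0" --pt "0 0 0 0 0 0" --pt "0 0 0 0 0 0"

```text
clock: 32.5
tool_pos: [0.4591, -0.0888, 0.1368]
orientation: [179.8, 0.1, -90.1]
force: [-0.3, 0.3, -0.9]
opening: 0.0281
gripper_force: 29.4
```

>>> play_rows --pt "0 0 -0.03 0 0 0" --pt "0 0 -0.03 0 0 0" --pt "0 0 -0.03 0 0 0" --pt "0 0 -0.03 0 0 0" --pt "0 0 -0.012 0 0 0" --pt "0 0 -0.0065 0 0 0" --pt "0 0 0 0 0 0" --pt "0 0 0 0 0 0"

```text
clock: 33.3
tool_pos: [0.46, -0.0888, 0.0271]
orientation: [179.9, 0.1, -90.1]
force: [0.1, -0.2, -0.1]
opening: 0.0282
gripper_force: 29.4
```

Down another 3 mm, release, lift out, and head back for the next cube.

>>> play_rows --pt "0 0 -0.002 0 0 0" --pt "0 0 -0.0015 0 0 0" --pt "0 0 0 0 0 0"

```text
clock: 33.6
tool_pos: [0.4598, -0.0891, 0.0243]
orientation: [179.9, 0.1, -90.1]
force: [-1.6, 0.5, 3.4]
opening: 0.0285
gripper_force: 29.4
```

>>> play_rows --pt "0 0 0 0 0 0" --pt "0 0 0 0 0 0" --pt "0 0 0 0 0 0" --gripper -0.14

```text
clock: 33.9
tool_pos: [0.4592, -0.0892, 0.0235]
orientation: [179.8, 0.1, -90.1]
force: [-0.5, -0.1, 0.1]
opening: 0.0373
gripper_force: 0.0
```

>>> play_rows --pt "0 0 0.02 0 0 0" --pt "0 0 0.03 0 0 0" --pt "0 0 0.04 0 0 0" --pt "0 0 0.04 0 0 0" --pt "0 0 0.02 0 0 0" --pt "0 0.05 0 0 0 0" --pt "0 0.055 0 0 0 0" --pt "0 0.055 0 0 0 0" --pt "0 0.055 0 0 0 0" --pt "0 0.055 0 0 0 0"

```text
clock: 34.9
tool_pos: [0.4589, 0.1285, 0.1437]
orientation: [179.8, 0.1, -90.1]
force: [1.4, -0.1, 0.6]
opening: 0.0378
gripper_force: 0.0
```

>>> play_rows --pt "0 0.055 0 0 0 0" --pt "0 0.055 0 0 0 0" --pt "0 0 0 0 0 0" --gripper 0.27

```text
clock: 35.2
tool_pos: [0.4597, 0.2192, 0.1435]
orientation: [179.8, 0.1, -89.9]
force: [-0.7, -0.6, -0.3]
opening: 0.0538
gripper_force: 0.0
```

```bash
python3 - <<'E'
from h import *
q,e=shoot('top','9'); p,d=shoot('scene','9')
o=get_obs(); print(o['tool_pos'],o['opening'])
for n,dd in (('scene',d),('top',e)):
    W=cloud(n,dd); m=((W[...,2]>.022)&(W[...,2]<.034)&(W[...,0]>.4)&(W[...,0]<.62)&(W[...,1]>.15)&(W[...,1]<.42)).astype(np.uint8)
    k,l,s,cc=cv2.connectedComponentsWithStats(m)
    for i in range(1,k):
        if s[i,4]>25: print(n,cc[i].round(1),W[l==i].mean(0).round(4),s[i,4])
W=cloud('top',e); m=(np.hypot(W[...,0]-.4595,W[...,1]+.0888)<.05)&(W[...,2]>.033)&(W[...,2]<.055); print('in vessel',m.sum(),W[m].mean(0).round(4))
c=(241,231); print(cubefit('top',q.max(2),c,atz('top',*c,.014)))
E
```

```text
[0.4588157  0.21557735 0.14304271] 0.055090948942117565
scene [261.7 232.5] [0.5833 0.2384 0.0276] 78
scene [234.7 257.9] [0.5533 0.3632 0.0277] 99
scene [254.  272.1] [0.4727 0.3671 0.0266] 106
in vessel 78 [ 0.4594 -0.0874  0.0439]
(array([ 0.479 ,  0.3848, 75.3132]), np.float64(439.2), np.float64(529.0))
```

>>> play_rows --pt "0.005 0.0449 0 0 0 0" --pt "0.005 0.0449 0 0 0 0" --pt "0.005 0.0449 0 0 0 0" --pt "0.005 0.0447 0 0 0 0" --pt "0 0 0 0 0 0" --pt "0 0 -0.04 0 0 0" --pt "0 0 -0.04 0 0 0" --pt "0 0 -0.04 0 0 0" --pt "0 0 0 0 0 0" --pt "0 0 0 0 0 0"

```text
clock: 36.3
tool_pos: [0.4756, 0.3572, 0.0479]
orientation: [179.8, -0.0, -90.1]
force: [1.1, 0.5, 0.1]
opening: 0.0558
gripper_force: 0.0
```

>>> play_rows --pt "0 0.0025 -0.02 0 0 0" --pt "0 0 -0.02 0 0 0" --pt "0 0 -0.011 0 0 0" --pt "0 0 0 0 0 0"

```text
clock: 36.7
tool_pos: [0.4755, 0.3601, 0.0072]
orientation: [179.8, 0.1, -90.1]
force: [-0.5, -0.5, 0.4]
opening: 0.0555
gripper_force: 0.0
```

>>> play_rows --pt "0 0 0 0 0 0" --pt "0 0 0 0 0 0" --pt "0 0 0 0 0 0" --pt "0 0 0 0 0 0" --pt "0 0 0 0 0 0" --pt "0 0 0 0 0 0" --pt "0 0 0 0 0 0" --gripper -1

```text
clock: 37.4
tool_pos: [0.4754, 0.3606, 0.0073]
orientation: [179.8, 0.1, -90.1]
force: [-1.9, -0.5, 6.2]
opening: 0.0283
gripper_force: 29.6
```

>>> play_rows --pt "0 0 0.02 0 0 0" --pt "0 0 0.03 0 0 0" --pt "0 0 0.04 0 0 0" --pt "0 0 0.04 0 0 0" --pt "0 0 0.0325 0 0 0" --pt "0 0 0 0 0 0"

```text
clock: 38.0
tool_pos: [0.4768, 0.362, 0.1408]
orientation: [-180.0, 0.3, -90.1]
force: [0.1, 0.9, -0.3]
opening: 0.0284
gripper_force: 29.6
```

>>> play_rows --pt "-0.0019 -0.048 0 0 0 0" --pt "-0.0019 -0.048 0 0 0 0" --pt "-0.0019 -0.048 0 0 0 0" --pt "-0.0019 -0.048 0 0 0 0" --pt "-0.0019 -0.048 0 0 0 0" --pt "-0.0019 -0.048 0 0 0 0" --pt "-0.0019 -0.048 0 0 0 0" --pt "-0.0019 -0.048 0 0 0 0" --pt "-0.0019 -0.048 0 0 0 0" --pt "-0.0019 -0.048 0 0 0 0"

```text
clock: 39.0
tool_pos: [0.4593, -0.0251, 0.1362]
orientation: [179.8, 0.1, -90.1]
force: [0.8, -0.2, -0.6]
opening: 0.0286
gripper_force: 29.6
```

>>> play_rows --pt "-0.0021 -0.0485 0 0 0 0" --pt "0 0 0 0 0 0" --pt "0 0 0 0 0 0" --pt "0 0 0 0 0 0"

```text
clock: 39.4
tool_pos: [0.4583, -0.0621, 0.1364]
orientation: [179.8, 0.1, -90.1]
force: [-0.2, -0.7, -1.0]
opening: 0.0282
gripper_force: 29.6
```

```bash
python3 - <<'E'
from h import *
o=get_obs(); print(o['tool_pos'],o['orientation'],o['opening'],o['gripper_force'])
E
```

```text
[ 0.45832251 -0.06205464  0.13640241] [ 1.79763080e+02  6.49709771e-02 -9.01027389e+01] 0.028184421554906768 29.56475079059601
```

>>> play_rows --pt "0.0012 0 -0.03 0 0 0" --pt "0 0 -0.03 0 0 0" --pt "0 0 -0.03 0 0 0" --pt "0 0 -0.03 0 0 0" --pt "0 0 -0.012 0 0 0" --pt "0 0 -0.006 0 0 0" --pt "0 0 -0.0015 0 0 0" --pt "0 0 0 0 0 0" --pt "0 0 0 0 0 0"

```text
clock: 40.3
tool_pos: [0.46, -0.0622, 0.026]
orientation: [179.9, 0.1, -90.1]
force: [-0.2, 0.5, 0.2]
opening: 0.0285
gripper_force: 29.6
```

>>> play_rows --pt "0 0 -0.002 0 0 0" --pt "0 0 0 0 0 0"

```text
clock: 40.5
tool_pos: [0.46, -0.0623, 0.0242]
orientation: [179.9, 0.1, -90.1]
force: [-0.5, 1.3, 3.5]
opening: 0.0284
gripper_force: 29.6
```

>>> play_rows --pt "0 0 0 0 0 0" --pt "0 0 0 0 0 0" --pt "0 0 0 0 0 0" --gripper -0.18

```text
clock: 40.8
tool_pos: [0.4593, -0.0625, 0.0235]
orientation: [179.8, 0.1, -90.1]
force: [0.0, 0.2, -0.2]
opening: 0.0356
gripper_force: 0.2
```

>>> play_rows --pt "0 0 0.02 0 0 0" --pt "0 0 0.03 0 0 0" --pt "0 0 0.04 0 0 0" --pt "0 0 0.04 0 0 0" --pt "0 0 0.02 0 0 0" --pt "0 0.05 0 0 0 0" --pt "0 0.055 0 0 0 0" --pt "0 0.055 0 0 0 0" --pt "0 0.055 0 0 0 0" --pt "0 0.055 0 0 0 0"

```text
clock: 41.8
tool_pos: [0.4589, 0.1552, 0.1436]
orientation: [179.8, 0.1, -90.1]
force: [1.1, 0.3, 1.1]
opening: 0.036
gripper_force: 0.0
```

>>> play_rows --pt "0 0.04 0 0 0 0" --pt "0 0 0 0 0 0" --gripper 0.27

```text
clock: 42.0
tool_pos: [0.4596, 0.189, 0.1434]
orientation: [179.8, 0.1, -89.9]
force: [-0.2, -1.7, -0.7]
opening: 0.0465
gripper_force: 0.0
```

```bash
python3 - <<'E'
from h import *
q,e=shoot('top','10'); p,d=shoot('scene','10')
o=get_obs(); print(o['tool_pos'],o['opening'])
for n,dd in (('scene',d),('top',e)):
    W=cloud(n,dd); m=((W[...,2]>.022)&(W[...,2]<.034)&(W[...,0]>.4)&(W[...,0]<.62)&(W[...,1]>.15)&(W[...,1]<.42)).astype(np.uint8)
    k,l,s,cc=cv2.connectedComponentsWithStats(m)
    for i in range(1,k):
        if s[i,4]>25: print(n,cc[i].round(1),W[l==i].mean(0).round(4),s[i,4])
W=cloud('top',e); m=(np.hypot(W[...,0]-.4595,W[...,1]+.0888)<.05)&(W[...,2]>.033)&(W[...,2]<.055); print('in vessel',m.sum(),W[m].mean(0).round(4),W[m].min(0),W[m].max(0))
print(vfit(d,[.4595,-.0888]))
E
```

```text
[0.45888885 0.18602651 0.14311515] 0.05305807904564093
scene [261.5 232.6] [0.5834 0.2389 0.0275] 78
scene [234.7 257.8] [0.5534 0.3634 0.0278] 99
top [239.6 208. ] [0.5558 0.3633 0.0281] 55
in vessel 152 [ 0.4596 -0.072   0.0438] [ 0.44446967 -0.1019943   0.0337841 ] [ 0.47466909 -0.0417283   0.05478136]
(array([ 0.45941076, -0.08893184]), np.int64(845), np.float64(0.0010422152484846764))
```

>>> play_rows --pt "0.0243 0.0443 0 0 0 0" --pt "0.0243 0.0443 0 0 0 0" --pt "0.0243 0.0443 0 0 0 0" --pt "0.0243 0.0443 0 0 0 0" --pt "0.0243 0.0443 0 0 0 0" --pt "0 0 0 0 0 0" --pt "0 0 -0.04 0 0 0" --pt "0 0 -0.04 0 0 0" --pt "0 0 -0.04 0 0 0" --pt "0 0 0 0 0 0"

```text
clock: 43.1
tool_pos: [0.5541, 0.3588, 0.0428]
orientation: [179.4, -0.3, -90.2]
force: [-0.9, -0.7, -0.2]
opening: 0.0557
gripper_force: 0.0
```

>>> play_rows --pt "0 0 0 0 0 0" --pt "0 0 0 0 0 0"

```text
clock: 43.3
tool_pos: [0.5577, 0.3631, 0.0497]
orientation: [179.9, 0.2, -90.1]
force: [0.5, 0.6, 0.3]
opening: 0.0558
gripper_force: 0.0
```

```bash
python3 - <<'E'
from h import *
o=get_obs(); print(o['tool_pos'],o['orientation'],o['opening'])
p,d=shoot('scene','11'); W=cloud('scene',d); m=(W[...,2]>.022)&(W[...,2]<.034)&(W[...,0]>.52)&(W[...,0]<.6)&(W[...,1]>.33)&(W[...,1]<.4); print(m.sum(),W[m].mean(0))
E
```

```text
[0.5577147 0.363089  0.0496683] [ 1.79907775e+02  1.61674511e-01 -9.01135121e+01] 0.05581860635804706
86 [0.55361089 0.36523997 0.02719315]
```

>>> play_rows --pt "-0.001 0.001 -0.02 0 0 0" --pt "0 0 -0.02 0 0 0" --pt "0 0 -0.0134 0 0 0" --pt "0 0 0 0 0 0"

```text
clock: 43.75
tool_pos: [0.5554, 0.3632, 0.0044]
orientation: [179.7, 0.0, -90.1]
force: [-0.2, -0.3, -1.0]
opening: 0.0559
gripper_force: 0.0
```

>>> play_rows --pt "0 0 0 0 0 0" --pt "0 0 0 0 0 0" --pt "0 0 0 0 0 0" --pt "0 0 0 0 0 0" --pt "0 0 0 0 0 0" --pt "0 0 0 0 0 0" --pt "0 0 0 0 0 0" --gripper -1

```text
clock: 44.45
tool_pos: [0.556, 0.3638, 0.0054]
orientation: [179.8, 0.1, -90.1]
force: [-0.9, -0.1, 5.4]
opening: 0.0283
gripper_force: 29.6
```

>>> play_rows --pt "0 0 0.02 0 0 0" --pt "0 0 0.03 0 0 0" --pt "0 0 0.04 0 0 0" --pt "0 0 0.04 0 0 0" --pt "0 0 0.0325 0 0 0" --pt "0 0 0 0 0 0"

```text
clock: 45.05
tool_pos: [0.5575, 0.365, 0.1391]
orientation: [-179.9, 0.3, -90.1]
force: [-0.6, 0.4, -0.4]
opening: 0.0286
gripper_force: 29.6
```

```bash
python3 - <<'E'
from h import *
p,d=shoot('scene','12'); W=cloud('scene',d); o=get_obs(); print(o['tool_pos'],o['gripper_force'])
m=(W[...,2]>.1)&(W[...,2]<.2)&(np.abs(W[...,0]-.557)<.05)&(np.abs(W[...,1]-.364)<.05); v,u=np.where(m); print(u.min(),u.max(),v.min(),v.max())
E
```

```text
[0.55640789 0.36429602 0.13668011] 29.643763303756714
213 238 202 228
```

>>> play_rows --pt "-0.0101 -0.05 0 0 0 0" --pt "-0.0101 -0.05 0 0 0 0" --pt "-0.0101 -0.05 0 0 0 0" --pt "-0.0101 -0.05 0 0 0 0" --pt "-0.0101 -0.05 0 0 0 0" --pt "-0.0101 -0.05 0 0 0 0" --pt "-0.0101 -0.05 0 0 0 0" --pt "-0.0101 -0.05 0 0 0 0" --pt "-0.0101 -0.05 0 0 0 0" --pt "-0.0101 -0.05 0 0 0 0"

```text
clock: 46.1
tool_pos: [0.4735, -0.038, 0.1337]
orientation: [179.7, 0.0, -90.1]
force: [0.9, 0.4, -0.3]
opening: 0.0282
gripper_force: 29.6
```

>>> play_rows --pt "-0.0101 -0.05 0 0 0 0" --pt "-0.0101 -0.05 0 0 0 0" --pt "0 0 0 0 0 0" --pt "0 0 0 0 0 0" --pt "0 0 0 0 0 0"

```text
clock: 46.6
tool_pos: [0.4586, -0.1161, 0.1342]
orientation: [179.7, 0.1, -90.1]
force: [0.6, -0.4, -0.4]
opening: 0.0284
gripper_force: 29.6
```

```bash
python3 - <<'E'
from h import *
p,d=shoot('scene','13'); W=cloud('scene',d); o=get_obs(); print(o['tool_pos'],o['orientation'],o['opening'],o['gripper_force'])
m=(W[...,2]>.11)&(W[...,2]<.134)&(np.abs(W[...,0]-.459)<.03)&(np.abs(W[...,1]+.117)<.03); X=W[m]
print(len(X),X.mean(0),np.percentile(X,[3,97],axis=0)); print(vfit(d,[.4595,-.0888]))
E
```

```text
[ 0.45878622 -0.11574908  0.13435068] [ 1.79743681e+02  6.37397190e-02 -9.00565484e+01] 0.028257803292680475 29.644069969654083
14 [ 0.45635407 -0.10483624  0.1311622 ] [[ 0.44338375 -0.10908792  0.12808478]
 [ 0.46878774 -0.10170152  0.13255457]]
(array([ 0.45954127, -0.0889394 ]), np.int64(845), np.float64(0.0010372470323195201))
```

>>> play_rows --pt "0.0008 -0.0004 -0.03 0 0 0" --pt "0 0 -0.03 0 0 0" --pt "0 0 -0.03 0 0 0" --pt "0 0 -0.03 0 0 0" --pt "0 0 -0.012 0 0 0" --pt "0 0 -0.006 0 0 0" --pt "0 0 -0.001 0 0 0" --pt "0 0 0 0 0 0" --pt "0 0 0 0 0 0"

```text
clock: 47.55
tool_pos: [0.4601, -0.1166, 0.0244]
orientation: [179.9, 0.1, -90.1]
force: [0.7, 0.9, -1.0]
opening: 0.0287
gripper_force: 30.0
```

>>> play_rows --pt "0 0 -0.0025 0 0 0" --pt "0 0 0 0 0 0"

```text
clock: 47.75
tool_pos: [0.4595, -0.1168, 0.0218]
orientation: [179.8, 0.1, -90.1]
force: [-0.1, -0.4, -0.4]
opening: 0.0287
gripper_force: 30.0
```

>>> play_rows --pt "0 0 0 0 0 0" --pt "0 0 0 0 0 0" --pt "0 0 0 0 0 0" --gripper -0.24

```text
clock: 48.05
tool_pos: [0.4595, -0.1168, 0.0217]
orientation: [179.8, 0.1, -90.1]
force: [-0.4, -0.0, 0.8]
opening: 0.0333
gripper_force: 0.0
```

>>> play_rows --pt "0 0 0.02 0 0 0" --pt "0 0 0.03 0 0 0" --pt "0 0 0.04 0 0 0" --pt "0 0 0.04 0 0 0" --pt "0 0.05 0.02 0 0 0" --pt "0 0.05 0 0 0 0" --pt "0 0.05 0 0 0 0" --pt "0 0.05 0 0 0 0" --pt "0 0.05 0 0 0 0" --pt "0 0 0 0 0 0"

```text
clock: 49.05
tool_pos: [0.46, 0.0869, 0.142]
orientation: [179.9, 0.1, -89.9]
force: [0.0, -0.7, 0.1]
opening: 0.0331
gripper_force: 0.0
```

```bash
python3 - <<'E'
from h import *
q,e=shoot('top','14'); p,d=shoot('scene','14'); o=get_obs(); print(o['tool_pos'],o['orientation'])
cv2.imwrite('pics/t14.png',cv2.resize(q[180:300,340:480],(700,600),interpolation=cv2.INTER_CUBIC))
W=cloud('top',e); m=(np.hypot(W[...,0]-.4595,W[...,1]+.0888)<.05)&(W[...,2]>.033)&(W[...,2]<.06); print('in vessel',m.sum(),W[m].mean(0).round(4),W[m].min(0),W[m].max(0))
m=(W[...,2]>.035)&(W[...,2]<.065)&(np.hypot(W[...,0]-.404,W[...,1]+.276)<.06); 
k,l,s,cc=cv2.connectedComponentsWithStats(m.astype(np.uint8))
for i in range(1,k):
    if s[i,4]>5: print(cc[i],s[i],W[l==i].mean(0))
g=q.max(2); print(g[232,405:460])
# nipple: brass = saturated
sat=(q.max(2).astype(int)-q.min(2)); mm=np.zeros_like(g); mm[205:260,405:460]=sat[205:260,405:460]>60; 
k,l,s,cc=cv2.connectedComponentsWithStats(mm)
for i in range(1,k):
    if s[i,4]>2: print('brass',cc[i],s[i,4],atz('top',*cc[i],.03))
E
```

```text
[0.45913187 0.0839684  0.14146733] [ 1.79760475e+02  5.12471887e-02 -8.99758741e+01]
in vessel 225 [ 0.4592 -0.0858  0.0448] [ 0.44506552 -0.13111214  0.03321331] [ 0.47497085 -0.04151386  0.05533244]
[432.47692308 231.93846154] [428 228  10   9  65] [ 0.40507839 -0.28266189  0.051644  ]
[184 184 181 180 183 184 182 149 156 185 184 184 181 184 182 182 183 182
 181 184 180 177 139  66  17  26  43  47  50  48  39  43  93 160 186 183
 183 184 181 182 179 182 181 179 180 186 151 117 113 139 166 156 111  56
  52]
brass [428.625 221.25 ] 8 [ 0.44685628 -0.28061738  0.03      ]
brass [451.55769231 241.59615385] 52 [ 0.36932645 -0.34799487  0.03      ]
```

View pics/t14.png

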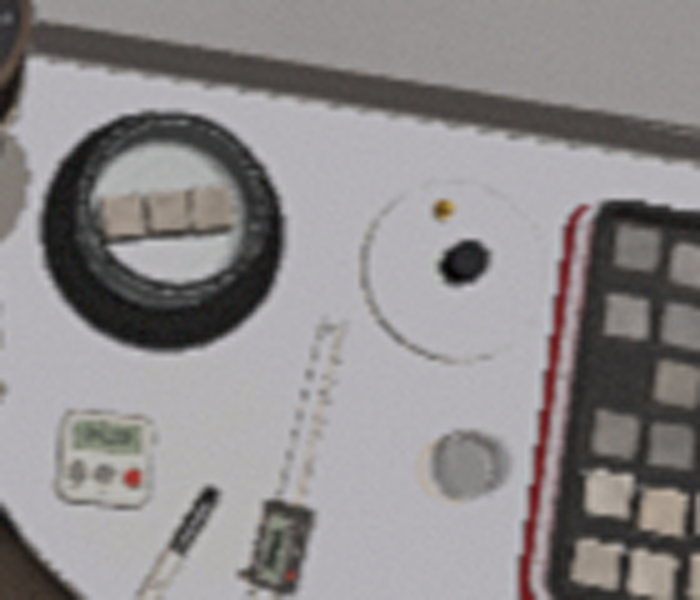

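The top crop shows the three cubes standing in a row on the vessel's floor, at crop pixels (125,217), (170,212) and (212,208). The vessel stands wholly on the mat. The lid is at about (455,270), with its knob at (465,262) and the brass nipple at (443,209). I'll measure the knob precisely.

```bash
python3 - <<'E'
from h import *
q,e=load('top','14'); p,d=load('scene','14'); g=q.max(2)
roi=(420,222,446,244)
for t in (100,120): M=sub(g,roi,t); print(M.sum(),fit('top',M,[(.025,.014),(.055,.014)],[.403,-.28],roi))
print('scene proj knob',proj('scene',[.403,-.28,.04]))
W=cloud('scene',d); m=(W[...,2]>.028)&(W[...,2]<.06)&(np.hypot(W[...,0]-.403,W[...,1]+.28)<.035); X=W[m]; print(len(X),X.mean(0),X.max(0),X.min(0))
from scipy.optimize import least_squares
s=least_squares(lambda c:np.hypot(X[:,0]-c[0],X[:,1]-c[1])-.014,[.403,-.28],loss='soft_l1',f_scale=.002); print('knob side fit',s.x)
for z in (.03,): print('nipple',atz('top',428.6,221.3,z))
# lid plate outline by Canny radial search
c=cv2.Canny(g,30,70); v,u=np.where(c[195:262,405:455]); P=np.array([atz('top',a+405,b+195,.011) for a,b in zip(u,v)])[:,:2]
best=max(((np.abs(np.hypot(P[:,0]-x,P[:,1]-y)-.063)<.002).sum(),x,y) for x in np.arange(.39,.42,.001) for y in np.arange(-.295,-.262,.001)); print('lid circle',best)
E
```

```text
67.0 (array([ 0.40624089, -0.28563862]), np.float64(11.458823529411763))
70.0 (array([ 0.40628358, -0.28506346]), np.float64(9.145098039215686))
scene proj knob (np.float64(402.59284512971647), np.float64(183.51211533680004))
71 [ 0.40296885 -0.27834512  0.04454763] [ 0.41717324 -0.26854963  0.05676077] [ 0.39136269 -0.29565863  0.02862681]
knob side fit [ 0.40674043 -0.28542294]
nipple [ 0.44669057 -0.28050583  0.03      ]
lid circle (np.int64(46), np.float64(0.406), np.float64(-0.28099999999999997))
```

>>> play_rows --pt "-0.006 -0.0384 0 0 0 -0.0417" --pt "-0.006 -0.0384 0 0 0 -0.0417" --pt "-0.0055 -0.0384 0 0 0 -0.0417" --pt "-0.0055 -0.0384 0 0 0 -0.0417" --pt "-0.0055 -0.0384 0 0 0 -0.0417" --pt "-0.0055 -0.0384 0 0 0 -0.0417" --pt "-0.0055 -0.0384 0 0 0 -0.0417" --pt "-0.0055 -0.0384 0 0 0 -0.0417" --pt "-0.0055 -0.0384 0 0 0 -0.0417" --pt "-0.0055 -0.0384 0 0 0 -0.0417" --gripper 0.05

```text
clock: 50.15
tool_pos: [0.4133, -0.2262, 0.1416]
orientation: [179.8, 0.1, -165.6]
force: [1.1, 0.4, 0.2]
opening: 0.0459
gripper_force: 0.0
```

>>> play_rows --pt "-0.005 -0.0386 0 0 0 -0.0417" --pt "-0.005 -0.0386 0 0 0 -0.0413" --pt "0 0 0 0 0 0" --pt "0 0 -0.04 0 0 0" --pt "0 0 -0.04 0 0 0" --pt "0 0 0 0 0 0" --pt "0 0 0 0 0 0" --pt "0 0 0 0 0 0"

```text
clock: 50.95
tool_pos: [0.4075, -0.2862, 0.0791]
orientation: [179.8, 0.2, 179.9]
force: [-0.4, 0.3, 0.4]
opening: 0.046
gripper_force: 0.0
```

```bash
python3 - <<'E'
from h import *
o=get_obs(); print(o['tool_pos'],o['orientation'],o['opening'],o['joint_pos'])
E
```

```text
[ 0.40746602 -0.28616187  0.07913922] [1.79834379e+02 1.66986287e-01 1.79929341e+02] 0.04599988847976041 [-12.58729001  12.5491419  -32.21925291  -0.2793264  -45.10482192
 -77.28619402]
```

>>> play_rows --pt "-0.0012 0.0014 -0.025 0 0 0" --pt "0 0 -0.025 0 0 0" --pt "0 0 -0.0164 0 0 0" --pt "0 0 0 0 0 0"

```text
clock: 51.35
tool_pos: [0.4056, -0.2845, 0.0245]
orientation: [179.8, 0.0, 179.9]
force: [0.2, 0.5, -0.4]
opening: 0.0464
gripper_force: 0.0
```

>>> play_rows --pt "0 0 0 0 0 0" --pt "0 0 0 0 0 0" --pt "0 0 0 0 0 0" --pt "0 0 0 0 0 0" --pt "0 0 0 0 0 0" --pt "0 0 0 0 0 0" --gripper -1

```text
clock: 51.95
tool_pos: [0.4066, -0.285, 0.0257]
orientation: [179.8, 0.2, 179.9]
force: [-0.4, -0.3, 8.0]
opening: 0.0275
gripper_force: 30.0
```

>>> play_rows --pt "0 0 0.015 0 0 0" --pt "0 0 0.025 0 0 0" --pt "0 0 0.035 0 0 0" --pt "0 0 0.035 0 0 0" --pt "0 0 0.035 0 0 0" --pt "0 0 0 0 0 0" --pt "0 0 0 0 0 0"

```text
clock: 52.65
tool_pos: [0.4055, -0.2843, 0.1407]
orientation: [179.8, 0.1, 179.9]
force: [-0.3, 0.3, -4.0]
opening: 0.0274
gripper_force: 30.0
```

>>> play_rows --pt "0.0082 0.0306 0 0 0 0" --pt "0.0082 0.0306 0 0 0 0" --pt "0.0082 0.0306 0 0 0 0" --pt "0.0082 0.0306 0 0 0 0" --pt "0.0082 0.0306 0 0 0 0" --pt "0.0082 0.0306 0 0 0 0" --pt "0.0082 0.0306 0 0 0 0" --pt "0.0082 0.0306 0 0 0 0" --pt "0 0 0 0 0 0" --pt "0 0 0 0 0 0"

```text
clock: 53.65
tool_pos: [0.4572, -0.0884, 0.1392]
orientation: [179.8, -0.1, 180.0]
force: [0.2, -0.2, -3.5]
opening: 0.0273
gripper_force: 30.0
```

```bash
python3 - <<'E'
from h import *
p,d=shoot('scene','15'); o=get_obs(); print(o['tool_pos'],o['orientation'],o['opening'],o['gripper_force'],o['force'])
print(proj('scene',[.4595,-.0888,.13]))
W=cloud('scene',d); zz=o['tool_pos'][2]-.0257
m=(np.abs(W[...,2]-zz-.0135)<.006)&(np.hypot(W[...,0]-.4595,W[...,1]+.0888)<.08); X=W[m]; print('lid top pts',len(X),np.median(X,0))
B=np.c_[X[:,:2]-[.4595,-.0888],np.ones(len(X))]; print('plane',np.linalg.lstsq(B,X[:,2],rcond=None)[0])
print(vfit(d,[.4595,-.0888]))
cv2.imwrite('pics/s15.png',cv2.resize(p[120:240,300:440],(700,600),interpolation=cv2.INTER_CUBIC))
E
```

```text
[ 0.45716379 -0.08883415  0.13938569] [ 1.79797778e+02 -7.50114043e-02  1.79916291e+02] 0.02696233438563426 29.998364746570587 [-0.40670628 -0.26393635 -3.56976988]
(np.float64(361.29884558235426), np.float64(175.04849435457254))
lid top pts 498 [ 0.44361887 -0.07282333  0.1260525 ]
plane [ 0.00573056 -0.0073979   0.12623109]
(array([ 0.45946552, -0.08823486]), np.int64(771), np.float64(0.0012140283020938974))
```

View pics/s15.png

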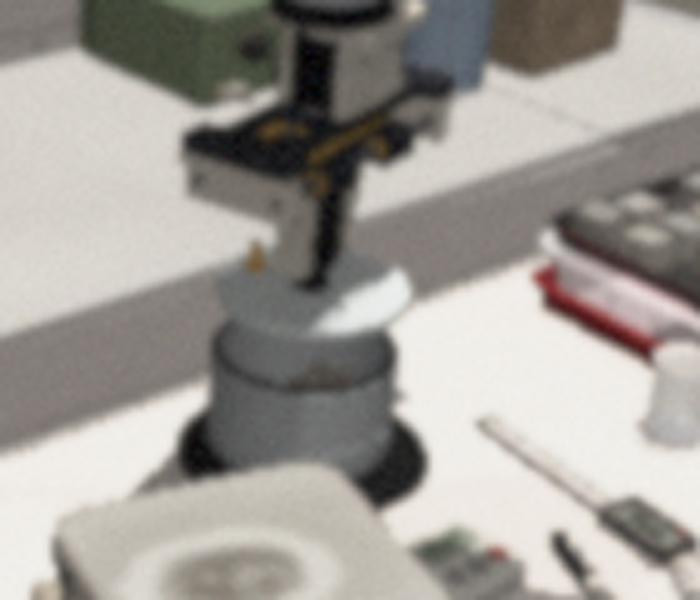

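The scene crop shows the lid held level above the vessel, with its plate at about (315,290) and the nipple at (257,258). The cubes are visible inside. I'll centre it and check the lid's own centre by depth.

>>> play_rows --pt "0.0028 0 0 0 0 0" --pt "0 0 -0.015 0 0 0" --pt "0 0 -0.01 0 0 0" --pt "0 0 0 0 0 0" --pt "0 0 0 0 0 0"

```text
clock: 54.2
tool_pos: [0.4602, -0.0891, 0.1204]
orientation: [179.8, 0.0, 179.9]
force: [1.0, -0.4, -2.0]
opening: 0.0272
gripper_force: 30.0
```

```bash
python3 - <<'E'
from h import *
from scipy.optimize import minimize
p,d=shoot('scene','16'); o=get_obs(); t=o['tool_pos']; print(t,o['gripper_force'],o['force'])
def lidc(d,t):
    W=cloud('scene',d); zz=t[2]-.0257+.0135; near=np.hypot(W[...,0]-t[0],W[...,1]-t[1])<.09
    ins=near&(np.abs(W[...,2]-zz)<.005); out=near&(W[...,2]<zz-.012)
    A=W[ins][:,:2];m=camera_model('scene');T=np.linalg.inv(m['world_to_cam']);o=T[:3,3]
    B=W[out]; B=(o+(B-o)*((zz-o[2])/(B[:,2]-o[2]))[:,None])[:,:2]   # ray hits of background on the plate plane
    f=lambda c:np.clip(np.hypot(*(A-c).T)-.063,0,.01).sum()+np.clip(.063-np.hypot(*(B-c).T),0,.01).sum()
    best=min((f(np.array([x,y])),x,y) for x in np.arange(t[0]-.008,t[0]+.008,.0005) for y in np.arange(t[1]-.008,t[1]+.008,.0005)); return best,len(A),len(B)
print(lidc(d,t))
p,d0=load('scene','14')
print('before grasp (knob .4065 -.285):',lidc(d0,np.array([.4065,-.285,.0257])))
print(vfit(d,[.4595,-.0888],zs=(.02,.065)))
E
```

```text
[ 0.46050247 -0.08900964  0.12068638] 29.998406767845154 [ 0.42674601  0.10513469 -2.07718557]
((np.float64(0.004718767146625807), np.float64(0.45800246577464016), np.float64(-0.08550963943000761)), 488, 1118)
before grasp (knob .4065 -.285): ((np.float64(0.3400018866433514), np.float64(0.40499999999999997), np.float64(-0.283)), 454, 367)
(array([ 0.45955619, -0.08741877]), np.int64(551), np.float64(0.0014360721380126881))
```

>>> play_rows --pt "0 -0.0008 -0.008 0 0 0" --pt "0 0 -0.007 0 0 0" --pt "0 0 -0.005 0 0 0" --pt "0 0 -0.003 0 0 0" --pt "0 0 0 0 0 0" --pt "0 0 0 0 0 0"

```text
clock: 54.85
tool_pos: [0.4605, -0.0893, 0.1021]
orientation: [179.8, 0.1, 179.9]
force: [0.0, 0.5, -2.8]
opening: 0.0271
gripper_force: 30.0
```

>>> play_rows --pt "0 0 -0.0012 0 0 0" --pt "0 0 -0.0012 0 0 0" --pt "0 0 0 0 0 0" --pt "0 0 0 0 0 0"

```text
clock: 55.25
tool_pos: [0.4607, -0.0893, 0.101]
orientation: [179.8, 0.1, 179.9]
force: [-3.1, 2.0, 6.9]
opening: 0.0275
gripper_force: 30.0
```

>>> play_rows --pt "0 0 -0.0012 0 0 0" --pt "0 0 0 0 0 0" --pt "0 0 0 0 0 0"

```text
clock: 55.55
tool_pos: [0.4607, -0.0894, 0.1003]
orientation: [179.8, 0.1, 179.9]
force: [-5.0, 2.1, 9.1]
opening: 0.0278
gripper_force: 30.0
```

>>> play_rows --pt "0 0 -0.0012 0 0 0" --pt "0 0 0 0 0 0" --pt "0 0 0 0 0 0"

```text
clock: 55.85
tool_pos: [0.4607, -0.0894, 0.0993]
orientation: [179.8, 0.1, 179.9]
force: [-5.1, 2.3, 9.6]
opening: 0.0274
gripper_force: 30.0
```

>>> play_rows --pt "-0.0006 0 -0.0012 0 0 0" --pt "0 0 0 0 0 0" --pt "0 0 0 0 0 0"

```text
clock: 56.15
tool_pos: [0.4607, -0.0893, 0.0987]
orientation: [179.8, 0.2, 179.9]
force: [-4.0, 2.7, 12.0]
opening: 0.0272
gripper_force: 30.0
```

>>> play_rows --pt "-0.0004 0 -0.0012 0 0 0" --pt "0 0 0 0 0 0" --pt "0 0 0 0 0 0"

```text
clock: 56.45
tool_pos: [0.4607, -0.0893, 0.0986]
orientation: [179.8, 0.2, 180.0]
force: [-7.3, 3.4, 20.9]
opening: 0.0276
gripper_force: 30.0
```

>>> play_rows --pt "0 0 -0.0012 0 0 0" --pt "0 0 0 0 0 0" --pt "0 0 0 0 0 0"

```text
clock: 56.75
tool_pos: [0.4608, -0.0893, 0.0985]
orientation: [179.8, 0.2, 180.0]
force: [-11.5, 5.5, 31.4]
opening: 0.0276
gripper_force: 30.0
```

>>> play_rows --pt "0 0 0.0024 0 0 0" --pt "0 0 0 0 0 0"

```text
clock: 56.95
tool_pos: [0.4606, -0.0892, 0.0987]
orientation: [179.8, 0.2, 179.9]
force: [-4.0, 2.6, 13.0]
opening: 0.0275
gripper_force: 30.0
```

>>> play_rows --pt "0 0 0 0 0 0" --pt "0 0 0 0 0 0" --pt "0 0 0 0 0 0" --gripper 0.0

```text
clock: 57.25
tool_pos: [0.4596, -0.0894, 0.0971]
orientation: [179.8, 0.1, 179.9]
force: [0.4, 0.7, -0.6]
opening: 0.0421
gripper_force: 0.0
```

>>> play_rows --pt "0 0 0.02 0 0 0" --pt "0 0 0.03 0 0 0" --pt "0 0 0.04 0 0 0" --pt "0 0.05 0.04 0 0 0" --pt "0 0.05 0 0 0 0" --pt "0 0.05 0 0 0 0" --pt "0 0.05 0 0 0 0" --pt "0 0.05 0 0 0 0" --pt "0 0 0 0 0 0" --pt "0 0 0 0 0 0"

```text
clock: 58.25
tool_pos: [0.4593, 0.1103, 0.2001]
orientation: [179.8, 0.0, -180.0]
force: [-0.5, 0.3, -0.1]
opening: 0.0438
gripper_force: 0.0
```

```bash
python3 - <<'E'
from h import *
print(get_obs()['tool_pos'])
R={'top':[], 'scene':[]}
for i in range(6):
    for n in R: R[n].append(snapshot(n))
for n in R:
    d=np.median([r[1] for r in R[n]],0); W=cloud(n,d); p=R[n][0][0]
    r=np.hypot(W[...,0]-.4595,W[...,1]+.0888); m=(r<.058)&(r>.018)&(np.abs(W[...,2]-.086)<.008)&(np.hypot(W[...,0]-.5015,W[...,1]+.086)>.012); X=W[m]
    B=np.c_[X[:,:2]-[.4595,-.0888],np.ones(len(X))]; s,res,_,_=np.linalg.lstsq(B,X[:,2],rcond=None); print(n,len(X),'slope deg',np.degrees(s[:2]).round(2),'z',s[2],np.sqrt(res/len(X)))
    for a in range(0,360,60):
        k=np.abs((np.degrees(np.arctan2(X[:,1]+.0888,X[:,0]-.4595))-a+180)%360-180)<30; print(a,k.sum(),X[k,2].mean().round(4),end=' | ')
    print()
    f=(W[...,2]>-.01)&(W[...,2]<.01)&(np.hypot(W[...,0]-.56,W[...,1]-.0)<.35)&(p.max(2)>150); print('bench bias',np.median(W[f][:,2]))
a=R['scene'][0][0][150:250,300:420]; b=R['top'][0][0][180:280,330:450]
cv2.imwrite('pics/f.png',np.hstack([cv2.resize(x,(400,333),interpolation=cv2.INTER_CUBIC) for x in (a,b)]))
E
```

```text
[0.45930772 0.11033939 0.2000809 ]
top 797 slope deg [0.07 0.15] z 0.08612951902593588 [0.00175027]
0 93 0.086 | 60 141 0.0865 | 120 140 0.0861 | 180 143 0.0859 | 240 147 0.0863 | 300 133 0.086 | 
bench bias 2.525604772696255e-05
scene 364 slope deg [-0.04  0.02] z 0.08562807407653429 [0.00055907]
0 45 0.0857 | 60 73 0.0856 | 120 80 0.0857 | 180 76 0.0856 | 240 69 0.0857 | 300 21 0.0855 | 
bench bias -0.00025411672569775057
```

View pics/f.png

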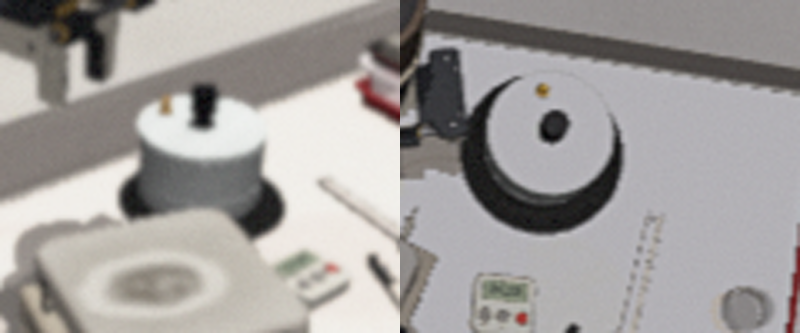

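The picture shows the lid seated on the vessel and the vessel wholly on the mat. The plate's top is at 0.086 m all round with a slope under 0.2°, the height it should have when seated on the metal. The arm is clear.

```bash
python3 -c "
from plant import *
print(close_job())"
```

```text
the job is handed in; nothing more can be done
None
```

The job is handed in: the vessel was walked on its rim and stands flat on the mat, all three loose cubes stand side by side on its floor, and the lid is pressed down level on the metal rim.

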